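# Scrape the catch tray and hang up the scraper

## Robot

A 7-joint arm with a two-finger parallel gripper is mounted at the origin on the work surface. World frame = base frame: x ahead of the robot, y to its left, z up, the work surface at z = 0. Lengths are in m, angles in rad, forces in N, time in s.
With the tool pointing down it reaches from about 0.4 to 0.85 m from the base axis. Payload 10.4 kg.
Tool frame: the origin (TCP) lies midway between the tips of the shut fingers; the grasp point (between the pads) lies 19 mm behind it; z points along the fingers, y is the direction in which the jaws open and shut (so a half turn about z gives the same grasp; the last joint's range is limited). The gripper opens to 85 mm and grips with 20 to 120 N. Pads are 22 mm wide; open, the fingers measure 114 mm over their backs; the gripper's body (76 mm by 85 mm) begins 54 mm behind the grasp point. The pads swing forward as they close: fully open they stand 13 mm farther back than shut.
Start: joints at [1.3, 0.332, -0.065, 1.46, 0.022, 1.35, -0.088], TCP at [0.153, -0.606, 0.231] pointing down, gripper open.
Joint ranges: [-2.6, 2.6], [-0.5, 2.12], [-1.47, 1.34], [0.16, 2.42], [-1.27, 4.41], [0.06, 2.06], [-2.6, 2.6]. Speed limits (rad/s): [2.22, 2.22, 2.79, 2.79, 3.14, 3.14, 3.14].

## Interface

Orientations are given as a unit quaternion [w, x, y, z].
In Python, from cell import robot gives the robot as it stands.
- The arm moves only by the tool jog_arm, never from a script. Its argument "plan" is one flat list of numbers, 5 for each row, row after row: the shift along the tool's x, y, z in mm, then the turn about the tool's z in rad, then the opening, from 0 (shut) to 1 (fully open). In form: [tx, ty, tz, spin, grip, tx, ty, tz, spin, grip, ...]. A call has 1 to 5 rows; each row is the pose to reach, as a shift and turn from the pose commanded when the call began, along the tool's axes at that moment; what a row does not reach only later rows make up. A row lasts 1/12 s, in which the tool goes at most 41.7 mm and 7.16 degrees, less where a joint would pass 70% of its speed; a pose out of reach is approached as far as the arm can. A call with a gripper value outside its range is refused whole. The fingers move at their own pace and stop on an object; the grip force is fixed at half the most. Time passes only in rows, so rows that repeat a pose let the fingers close. It gives the time, the measured TCP pose, the force and the opening at its end, in the units of the state.
- robot.state(): the state, without advancing time (a new reading comes with each control period).
- robot.camera(name): name is "scene" or "top"; returns a dict with "frame" (400x640x3 uint8, red, green, blue), "intrinsics" (3x3 intrinsics, pixels), "rvec" (rotation vector, rad) and "tvec" (3), from world to camera coordinates, as OpenCV has them. Camera axes: x right, y down, z forward; pixel columns grow to the right and rows downward; lengths in m; the calibration is good to about 2 mm. A picture is of the moment at which its call begins. There is no depth.
- robot.hand_in(): hands the job in, once; it reports no verdict.
The state is a dict: "clock": time; "qpos": joint angles; "dq": joint speeds; "effort": joint torques, N m; "tcp_pos": TCP position; "eef_rot": TCP orientation; "contact_force": force on the tool from outside, world axes, zero at the start; "torque": the same for the moment, N m; "gripper_width": finger opening in m.
Only numpy, scipy, OpenCV 4.12 (cv2) and the standard library are available. Lean on these libraries where they do the work, as an engineer would, in place of code of your own. Each camera call takes 0.05 s, during which the arm holds its last target.

## Task

Take the scraper from its wooden rest and scrape all three clay offcuts down the sloping tray into the white tub below its open end; move the offcuts only with the scraper, not with the fingers. When all three are in the tub, hang the scraper by its orange handle on both prongs of the blue hook stand and let go. Leave the tub standing where it is and do not disturb the tape roll, the black wheel and the clay billet.

Things in the scene. Friction and masses are not known exactly. Their poses are not given: they have to be found in the camera images.
- scraper: loose steel scraper, 0.22 kg. Origin: middle of the blade's lower edge; z from edge up to handle, y along the edge, x square to the blade. Blade 110 wide (y), 50 tall, 5 mm thick. Posts at y +-54 (each 6 x 10 mm) carry an orange bar along y: 122 long, 16 thick (x), z 96 to 114 mm. Window between blade and bar: y -49 to 49, z 50 to 96 mm. Starts edge down in the rest, leaning with it
- scraper_grip (a point): centre of the scraper's orange bar, 105 mm from the blade edge along the scraper's z; axes as the scraper. At the start it is about 117 mm above the table and nothing stands within 40 mm beside it or above it
- rest: fixed wooden rest, base 100 x 130 x 12 mm, origin on the table. The blade's edge stands on a ledge 30 mm above the origin, behind a 10 mm lip; a 120 mm wide board supports the blade's -x face up to its top. Board, blade and the bar's flat sides lean 34 degrees (0.6 rad) from vertical, handle towards the rest's -x (roughly to the robot's right)
- tray: fixed aluminium tray, tilted. Origin: centre of the floor's surface, 142 mm above the table. x runs up the slope (24 degrees), roughly to the robot's left; z square to the floor; y across. Floor x -115 to 115, y -65 to 65 mm. Side walls and upper end wall rise 19 mm, 3 mm thick; the lower end (x = -115) is open, its edge 95 mm above the table, over the tub
- tub: loose white round tub, 0.4 kg, rim outer diameter 160 mm, height 75 mm, wall 4 mm; origin: centre of its underside. Its rim reaches about 30 mm under the tray's open lower end, with a gap of 17 mm below the tray
- offcut_a: loose, hard, rigid light brown clay offcut, a block 28 mm (its x) by 46 mm (its y) by 20 mm high, about 40 g, starting in the upper third of the sloping tray floor; origin: centre of its underside. It clings (friction about 0.95) and does not slide by itself
- offcut_b: loose, hard, rigid dark brown clay offcut, a block 34 mm (its x) by 40 mm (its y) by 18 mm high, about 40 g, starting in the middle third of the sloping tray floor; origin: centre of its underside. It clings (friction about 0.95) and does not slide by itself
- offcut_c: loose, hard, rigid light brown clay offcut, a block 24 mm (its x) by 50 mm (its y) by 22 mm high, about 40 g, starting in the lower third of the sloping tray floor; origin: centre of its underside. It clings (friction about 0.95) and does not slide by itself
- hook: fixed blue stand, base 130 x 130 x 12 mm, origin on the table under the prongs' roots. Two level steel prongs, 8 mm thick, at y = -36 and +36 mm, axis 170 mm up, run along its -x (roughly towards the robot) to x = -85, then turn up to tips at x = -95 mm, top 189 mm up. Crossbar at the roots: x 0 to 12, y -50 to 50 mm, top 174 mm up, on a post 30 mm wide (x 2 to 22 mm)
- hook_seat (a point): midway between the stand's two prongs, level with their top (174 mm above the table), 45 mm out from the roots along -x; axes as the stand. The underside of the hung scraper's bar belongs here, across both prongs, blade hanging down (bar centre 183 mm up)
- tape: loose roll of yellow tape lying flat, 96 mm across, 40 mm high; origin: centre of its underside; bystander
- wheel: loose black model wheel lying flat, 132 mm across, 40 mm high; origin: centre of its underside; bystander
- billet: loose round bar of dark brown clay standing upright, 66 mm across, 110 mm high; origin: centre of its underside; bystander
There are look-alikes about, which are no part of the job. Leave any green or red look-alike of the tub alone. Of the things shaped like the scraper, the steel one is meant.

How it is judged:
By the outcome, as a careful person would: the job done as asked, in the order asked, and still so for the second after the job is handed in, with the robot touching nothing.
It also fails if it takes over 62 s, if anything falls off the work surface, if the arm or the gripper's body presses on something with over 40 N, if the wrist force passes 120 N, or if a joint passes its speed limit or range.

## Working session

There is one attempt and no reset: what is moved stays moved. The work goes in short steps, Python scripts to look and compute and a tool call to move; the robot and the scene stay as the last step left them, time stands still between calls to the robot, and variables do not carry over. Pictures are saved under pics/ and viewed, and the job is handed in when it is done.

Besides the shell and the picture viewer there is one more tool, called after "Request:" in YAML: its name, and indented under it one key for each argument. jog_arm: Moves the arm, as the interface text tells. Its arguments: {"type":"object","properties":{"plan":{"type":"array"}},"required":["plan"]}

```bash
mkdir -p pics; cat > h.py <<'E'
import numpy as np,cv2
from cell import robot
from scipy.spatial.transform import Rotation as R
def cam(n):
    c=robot.camera(n); c['R']=cv2.Rodrigues(np.array(c['rvec'],float))[0]; c['t']=np.array(c['tvec'],float).ravel(); c['K']=np.array(c['intrinsics'],float); c['n']=n; return c
def ray(c,uv):
    d=c['R'].T@np.linalg.inv(c['K'])@np.array([uv[0],uv[1],1.]); o=-c['R'].T@c['t']; return o,d
def onz(c,uv,z):
    o,d=ray(c,uv); return o+d*(z-o[2])/d[2]
def proj(c,p):
    q=np.atleast_2d(p)@c['R'].T+c['t']; q=q@c['K'].T; return q[:,:2]/q[:,2:]
def save(c,name,crop=None,s=1):
    f=c['frame'][:,:,::-1]
    if crop: u0,v0,u1,v1=crop; f=f[v0:v1,u0:u1]
    cv2.imwrite('pics/'+name,cv2.resize(f,None,fx=s,fy=s,interpolation=cv2.INTER_CUBIC))
def rot(s=None):
    s=s or robot.state(); q=s['eef_rot']; return R.from_quat([q[1],q[2],q[3],q[0]]).as_matrix()
E
python3 - <<'E'
from h import *
import pickle
cs={n:cam(n) for n in('scene','top')}
pickle.dump(cs,open('c0.pkl','wb'))
for n in cs: save(cs[n],n+'0.png',s=1.25); print(n,cs[n]['K'].tolist(),-cs[n]['R'].T@cs[n]['t'],cs[n]['R'].tolist())
s=robot.state(); print(s); print(rot(s))
E
```

```text
scene [[508.0682495784348, 0.0, 316.03063171280104], [0.0, 508.0682495784348, 201.47265080836672], [0.0, 0.0, 1.0]] [1.32451543 0.13501704 0.95512553] [[-0.2505501486178179, 0.968092957172748, 0.004544150097978206], [0.7017411587358081, 0.18484576512002193, -0.6880344390023793], [-0.6669212615921871, -0.16919831379099837, -0.7256638074525753]]
top [[366.81163858772163, 0.0, 323.7410041919588], [0.0, 366.81163858772163, 190.16332682178574], [0.0, 0.0, 1.0]] [ 0.44224606 -0.03228408  0.94546847] [[-0.02169181559325717, -0.999761173367343, 0.0026573226040155773], [-0.9923946054440356, 0.021209689044278557, -0.1212563242730952], [0.12117100404735918, -0.005267382442797716, -0.9926176718456892]]
{'clock': 0.1, 'qpos': array([ 1.30044612,  0.33281376, -0.06467738,  1.46085887,  0.02159737,
        1.34991537, -0.08849707]), 'dq': array([ 0.000814  , -0.00257642, -0.00189329, -0.00285634, -0.00094411,
       -0.0013383 ,  0.0013031 ]), 'effort': array([ 1.11363843e-03, -6.26752067e+01,  4.93282790e-02, -3.92434144e+01,
        1.63316948e-02,  6.92588932e-03,  2.87483454e-05]), 'tcp_pos': array([ 0.15316497, -0.60558894,  0.23059153]), 'eef_rot': array([-6.40365255e-04,  9.92337063e-01,  1.23558616e-01, -1.12110986e-04]), 'contact_force': array([0.35135042, 0.32398691, 0.87123935]), 'torque': array([-0.00285337, -0.023941  ,  0.0448077 ]), 'gripper_width': 0.0854749327399987}
[[ 9.69466512e-01  2.45223445e-01 -3.80749063e-04]
 [ 2.45223732e-01 -9.69465717e-01  1.24321180e-03]
 [-6.42584839e-05 -1.29862091e-03 -9.99999155e-01]]
```

View pics/scene0.png

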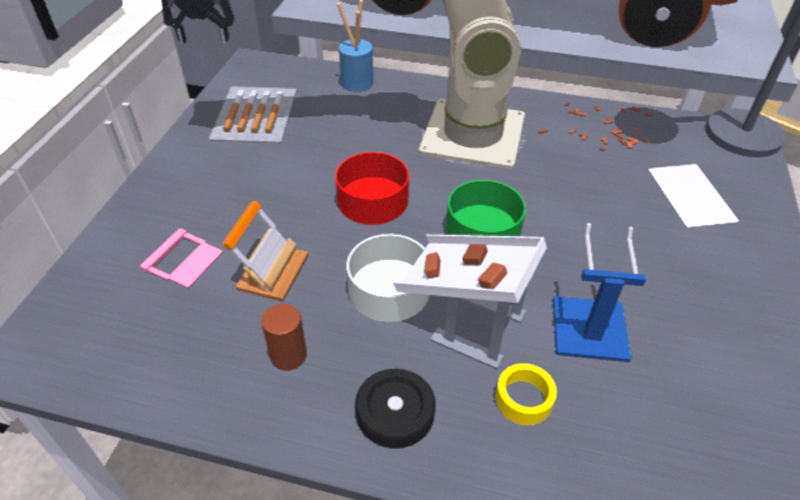

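View pics/top0.png

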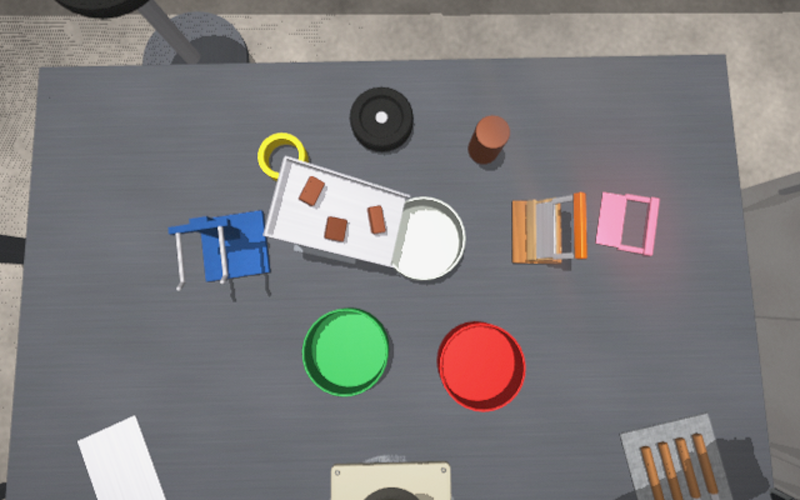

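Candidates (pixels in the 800-wide pictures):
- **Scraper:** the steel one with the orange bar in the wooden rest, scene (243,228) / top (580,225). The pink frame at scene (182,257) / top (628,223) is a look-alike.
- **Tub:** the white one, scene (388,275) / top (428,238). Red (372,187) and green (486,212) are look-alikes.

I choose the steel scraper and the white tub, and check them in close crops.

```bash
python3 - <<'E'
from h import *
import pickle
cs=pickle.load(open('c0.pkl','rb'))
a=cs['scene'];b=cs['top']
save(a,'a_rest.png',(100,140,270,240),4.5)
save(b,'b_tray.png',(120,90,540,240),1.9)
save(b,'b_rest.png',(390,130,540,230),5)
E
```

```text
(no output)
```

View pics/a_rest.png

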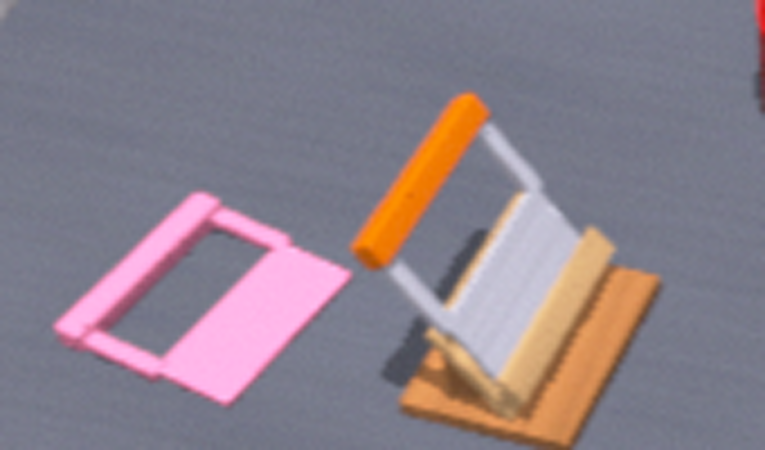

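View pics/b_rest.png

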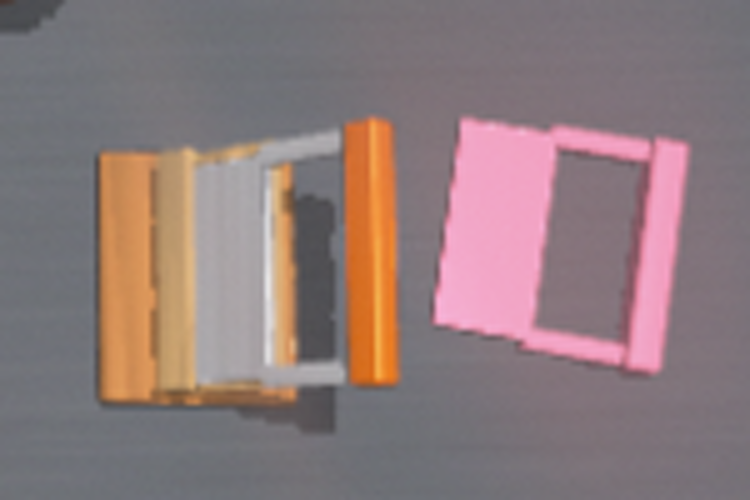

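The steel scraper with the orange bar stands in the rest, bar in the top crop from (370,120) to (375,383), and the pink one lies flat beside it. Next I measure the bar, tray, tub, hook and offcuts.

```bash
python3 - <<'E'
from h import *
import pickle
cs=pickle.load(open('c0.pkl','rb'))
a=cs['scene'];b=cs['top']
def tri(ua,ub):
    o1,d1=ray(a,ua);o2,d2=ray(b,ub);d1=d1/np.linalg.norm(d1);d2=d2/np.linalg.norm(d2)
    t=np.linalg.lstsq(np.c_[d1,-d2],o2-o1,rcond=None)[0]
    p,q=o1+d1*t[0],o2+d2*t[1]; return (p+q)/2,np.linalg.norm(p-q)
cen={}
for c in(a,b):
    hsv=cv2.cvtColor(c['frame'],cv2.COLOR_RGB2HSV)
    x0=(170,150,220,205) if c is a else (455,145,475,210)
    m=cv2.inRange(hsv,(8,215,140),(18,255,255)); mm=np.zeros_like(m); mm[x0[1]:x0[3],x0[0]:x0[2]]=m[x0[1]:x0[3],x0[0]:x0[2]]
    cnt=max(cv2.findContours(mm,0,2)[0],key=cv2.contourArea); M=cv2.moments(cnt); r=cv2.minAreaRect(cnt)
    cen[c['n']]=(M['m10']/M['m00'],M['m01']/M['m00']); print(c['n'],cen[c['n']],r)
    if c is b:
        box=cv2.boxPoints(r); print([onz(c,p,.12).round(4).tolist() for p in box])
    # tub
    m=cv2.inRange(hsv,(0,0,0),(180,255,255))
print('bar',tri(cen['scene'],cen['top']))
save(b,'b_l.png',(200,115,385,240),4.2); save(a,'a_l.png',(270,170,530,300),3)
save(b,'b_h.png',(120,155,230,245),6);save(a,'a_h.png',(430,170,530,300),4.5)
E
```

```text
scene (192.73079365079363, 180.1479365079365) ((192.99996948242188, 179.49998474121094), (7.21110200881958, 42.98926544189453), 33.690067291259766)
top (462.3781094527363, 199.19402985074626) ((462.5, 196.5), (3.0, 17.0), 0.0)
[[0.5026, -0.3458, 0.12], [0.5413, -0.3484, 0.12], [0.5412, -0.3552, 0.12], [0.5025, -0.3526, 0.12]]
bar (array([ 0.52177226, -0.37677076,  0.0723515 ]), np.float64(0.016367388274640834))
```

View pics/b_l.png

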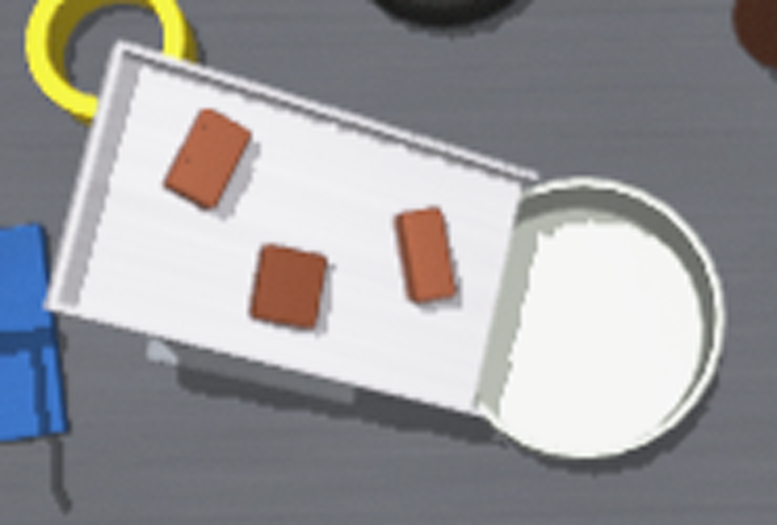

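View pics/a_l.png

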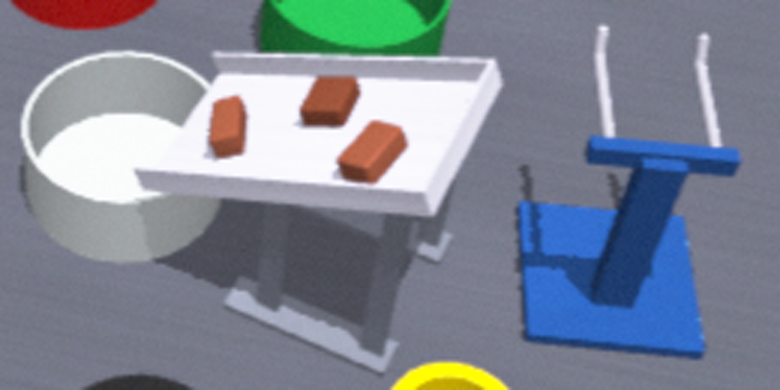

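View pics/b_h.png

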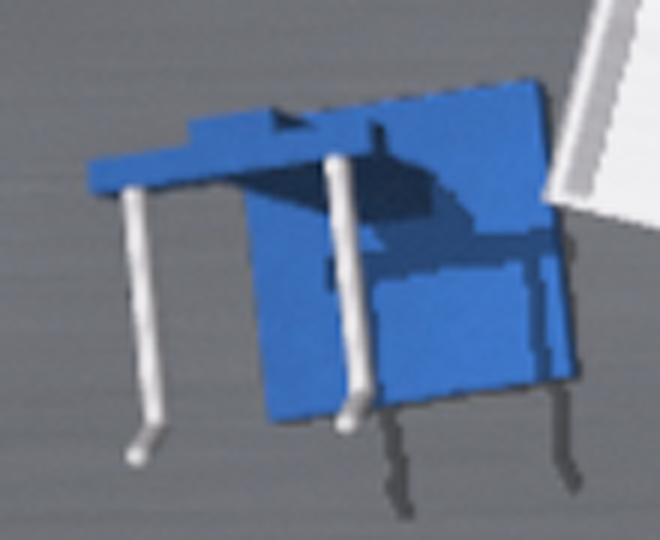

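View pics/a_h.png

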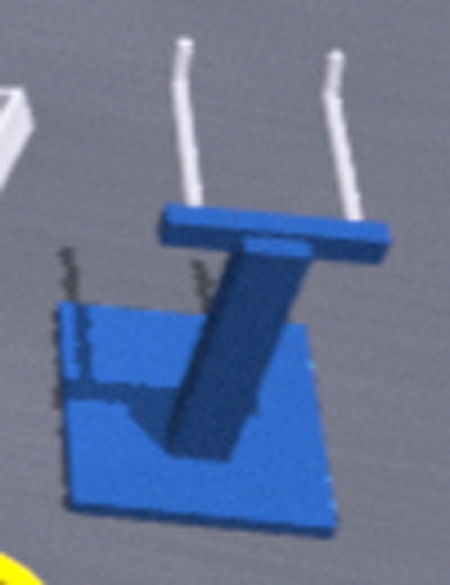

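```bash
cat >> h.py <<'E'
def tri(a,b,ua,ub):
    o1,d1=ray(a,ua);o2,d2=ray(b,ub);d1=d1/np.linalg.norm(d1);d2=d2/np.linalg.norm(d2)
    t=np.linalg.lstsq(np.c_[d1,-d2],o2-o1,rcond=None)[0]
    p,q=o1+d1*t[0],o2+d2*t[1]; return (p+q)/2,np.linalg.norm(p-q)
E
python3 - <<'E'
from h import *
import pickle
np.set_printoptions(precision=4,suppress=True)
cs=pickle.load(open('c0.pkl','rb'))
a=cs['scene'];b=cs['top']
cen={}
for c in(a,b):
    hsv=cv2.cvtColor(c['frame'],cv2.COLOR_RGB2HSV)
    x0=(170,150,220,205) if c is a else (458,145,475,215)
    m=cv2.inRange(hsv,(5,200,100),(20,255,255)); mm=np.zeros_like(m); mm[x0[1]:x0[3],x0[0]:x0[2]]=m[x0[1]:x0[3],x0[0]:x0[2]]
    cnt=max(cv2.findContours(mm,0,2)[0],key=cv2.contourArea); r=cv2.minAreaRect(cnt); cen[c['n']]=r[0]; print(c['n'],r)
    if c is b: print([onz(c,p,.122).round(4).tolist() for p in cv2.boxPoints(r)])
print('bar',tri(a,b,cen['scene'],cen['top']), onz(b,cen['top'],.12))
S=lambda o,s,p:(o[0]+p[0]/s-.4,o[1]+p[1]/s-.4)
T=lambda p:S((200,115),4.2,p); A=lambda p:S((270,170),3,p)
H=lambda p:S((120,155),6,p); HA=lambda p:S((430,170),4.5,p)
print('upper wall top corners',onz(b,T((120,42)),.206),onz(b,T((47,305)),.206))
print(' tri',tri(a,b,A((433,213)),T((120,42))),tri(a,b,A((497,62)),T((47,305))))
print('lower wall top',onz(b,T((537,176)),.112),onz(b,T((482,411)),.112))
print(' tri',tri(a,b,A((137,172)),T((537,176))),tri(a,b,A((215,54)),T((482,411))))
for n,p,z in(('root-',(334,158),.17),('root+',(134,190),.17),('bend-',(362,395),.17),('bend+',(155,420),.17),('tip-',(346,424),.187),('tip+',(136,456),.187)): print(n,onz(b,H(p),z))
print('tri tips',tri(a,b,HA((184,43)),H((346,424))),tri(a,b,HA((335,55)),H((136,456))))
print('base corners',[onz(b,H(p),.012) for p in((538,82),(576,377),(272,420))],[onz(a,HA(p),.012) for p in((72,503),(333,528),(62,305))])
# offcuts
hsv=cv2.cvtColor(b['frame'],cv2.COLOR_RGB2HSV)
m=cv2.inRange(hsv,(0,90,40),(14,255,255)); m[:125]=0;m[210:]=0;m[:,:230]=0;m[:,320:]=0
for c in cv2.findContours(m,0,2)[0]:
    if cv2.contourArea(c)>40: r=cv2.minAreaRect(c); print('off',r, onz(b,r[0],.155))
# tub rim
print('tub',onz(b,T((722,318)),.075),onz(b,T((590,458)),.075),onz(b,T((590,180)),.075))
E
```

```text
scene ((193.1273193359375, 179.5875244140625), (7.5708842277526855, 42.953182220458984), 34.508522033691406)
top ((464.0, 186.5), (8.0, 39.0), 0.0)
[[0.5003, -0.3427, 0.122], [0.5894, -0.3486, 0.122], [0.589, -0.3669, 0.122], [0.4999, -0.3607, 0.122]]
bar (array([ 0.5472, -0.3647,  0.1034]), np.float64(0.005101402271855469)) [ 0.5446 -0.3555  0.12  ]
upper wall top corners [0.6738 0.1591 0.206 ] [0.5434 0.193  0.206 ]
 tri (array([0.6775, 0.1642, 0.1933]), np.float64(0.0036271514919698263)) (array([0.5433, 0.1922, 0.2075]), np.float64(0.0007315942240713622))
lower wall top [ 0.6223 -0.047   0.112 ] [ 0.4934 -0.0143  0.112 ]
 tri (array([ 0.6225, -0.0458,  0.1097]), np.float64(0.0026126798599727277)) (array([ 0.4934, -0.0147,  0.1144]), np.float64(0.0007525798618500287))
root- [0.5635 0.28   0.17  ]
root+ [0.5535 0.3505 0.17  ]
bend- [0.4792 0.2678 0.17  ]
bend+ [0.472  0.3401 0.17  ]
tip- [0.4685 0.2665 0.187 ]
tip+ [0.4592 0.3379 0.187 ]
tri tips (array([0.4687, 0.2652, 0.188 ]), np.float64(0.0017242800737320065)) (array([0.4593, 0.3359, 0.1888]), np.float64(0.0020526339663780456))
base corners [array([0.6194, 0.2569, 0.012 ]), array([0.4923, 0.2387, 0.012 ]), array([0.477 , 0.3666, 0.012 ])] [array([0.6218, 0.2559, 0.012 ]), array([0.6042, 0.3813, 0.012 ]), array([0.4949, 0.2406, 0.012 ])]
off ((268.34613037109375, 182.76922607421875), (15.493175506591797, 17.454336166381836), 11.309932708740234) [0.5575 0.0837 0.155 ]
off ((300.79730224609375, 175.2838134765625), (21.207469940185547, 10.685934066772461), 80.53767395019531) [0.5725 0.0129 0.155 ]
off ((249.1000518798828, 152.30001831054688), (12.969194412231445, 21.0190372467041), 26.56505012512207) [0.626  0.1257 0.155 ]
tub [ 0.5457 -0.1511  0.075 ] [ 0.4679 -0.0738  0.075 ] [ 0.6273 -0.0781  0.075 ]
```

```bash
python3 - <<'E'
from h import *
import pickle
np.set_printoptions(precision=4,suppress=True)
cs=pickle.load(open('c0.pkl','rb'))
a=cs['scene'];b=cs['top']
S=lambda o,s,p:(o[0]+p[0]/s-.4,o[1]+p[1]/s-.4)
B=lambda p:S((390,130),5,p); C=lambda p:S((100,140),4.5,p)
for p in((343,120),(391,120),(346,384),(398,384),(370.5,251)): print(p,onz(b,B(p),.120))
pa=[C(p) for p in((472,99),(372,257))]
# bar end centres: scene: far end ~ (470,102), near end ~(370,255)
print(tri(a,b,C((421,181)),B((370.5,251))))
s=robot.state(); Rm=rot(s); p=np.array(s['tcp_pos'])
print(proj(b,[p,p+[0,0,.1]]),proj(a,[p,p+[0,0,.1]]))
E
```

```text
(343, 120) [ 0.621  -0.3473  0.12  ]
(391, 120) [ 0.6206 -0.3694  0.12  ]
(346, 384) [ 0.4996 -0.3406  0.12  ]
(398, 384) [ 0.4991 -0.3641  0.12  ]
(370.5, 251) [ 0.56   -0.3558  0.12  ]
(array([ 0.5605, -0.3578,  0.1175]), np.float64(0.0018498450938103609))
[[636.3898 385.8094]
 [690.2199 411.6984]] [[164.6378  38.1636]
 [156.7279   3.7389]]
```

```bash
cat >> h.py <<'E'
def go(x,y,z,yawdeg):
    "numbers needed to bring the TCP to x,y,z with tool x at yawdeg"
    s=robot.state(); M=rot(s); d=(M.T@(np.array([x,y,z])-s['tcp_pos']))*1000
    yaw=np.degrees(np.arctan2(M[1,0],M[0,0])); sp=np.radians((yaw-yawdeg+180)%360-180)
    print('clock %.2f tcp %s yaw %.1f w %.1f F %s | need'%(s['clock'],np.round(s['tcp_pos'],4),yaw,s['gripper_width']*1000,np.round(s['contact_force'],1)),np.round(d,1),'spin %.3f'%sp,'q',np.round(s['qpos'],2))
E
python3 -c "
from h import *
go(.560,-.356,.2306,-2.7)"
```

```text
clock 0.10 tcp [ 0.1532 -0.6056  0.2306] yaw 14.2 w 85.5 F [0.4 0.3 0.9] | need [ 4.556e+02 -1.422e+02  1.000e-01] spin 0.295 q [ 1.3   0.33 -0.06  1.46  0.02  1.35 -0.09]
```

Request:
jog_arm:
  plan: [456,-142,0,0.295,1,456,-142,0,0.295,1,456,-142,0,0.295,1,456,-142,0,0.295,1,456,-142,0,0.295,1]

```text
clock: 0.52
tcp_pos: [0.3289, -0.4978, 0.2311]
eef_rot: [-0.0, 1.0, -0.024, -0.0]
contact_force: [0.2, -0.5, 0.1]
gripper_width: 0.0849
```

```bash
python3 -c "
from h import *
go(.560,-.356,.2306,-2.7)"
```

```text
clock 0.52 tcp [ 0.3289 -0.4978  0.2311] yaw -2.7 w 84.9 F [ 0.2 -0.5  0.1] | need [ 224.1 -152.7    0.4] spin -0.001 q [ 1.03  0.27 -0.14  1.54  0.04  1.33 -0.74]
```

Request:
jog_arm:
  plan: [224,-153,0,0,1,224,-153,0,0,1,224,-153,0,0,1,224,-153,0,0,1,224,-153,0,0,1]

```text
clock: 0.93
tcp_pos: [0.5063, -0.3886, 0.231]
eef_rot: [-0.0, 1.0, -0.024, -0.0]
contact_force: [0.1, -0.9, 0.6]
gripper_width: 0.0855
```

```bash
python3 -c "
from h import *
go(.560,-.356,.2306,-2.7)"
```

```text
clock 0.93 tcp [ 0.5063 -0.3886  0.231 ] yaw -2.7 w 85.5 F [ 0.1 -0.9  0.6] | need [ 52.1 -35.1   0.4] spin -0.000 q [ 0.76  0.37 -0.24  1.41  0.09  1.37 -1.1 ]
```

Request:
jog_arm:
  plan: [52,-35,0,0,1,52,-35,0,0,1,52,-36,60,0,0.7,52,-36,96,0,0.7,52,-36,96,0,0.7]

```text
clock: 1.35
tcp_pos: [0.5561, -0.3544, 0.1285]
eef_rot: [-0.002, 1.0, -0.023, -0.004]
contact_force: [-1.4, -0.4, -0.9]
gripper_width: 0.06
```

```bash
python3 -c "
from h import *
go(.560,-.355,.096,-2.7)
c=cam('scene');save(c,'g1.png',(150,80,330,240),4);c=cam('top');save(c,'g1t.png',(390,130,540,230),5)"
```

```text
clock 1.35 tcp [ 0.5561 -0.3544  0.1285] yaw -2.6 w 60.0 F [-1.4 -0.4 -0.9] | need [ 4.2  0.5 32.5] spin 0.001 q [ 0.68  0.49 -0.25  1.47  0.13  1.21 -1.2 ]
```

View pics/g1.png

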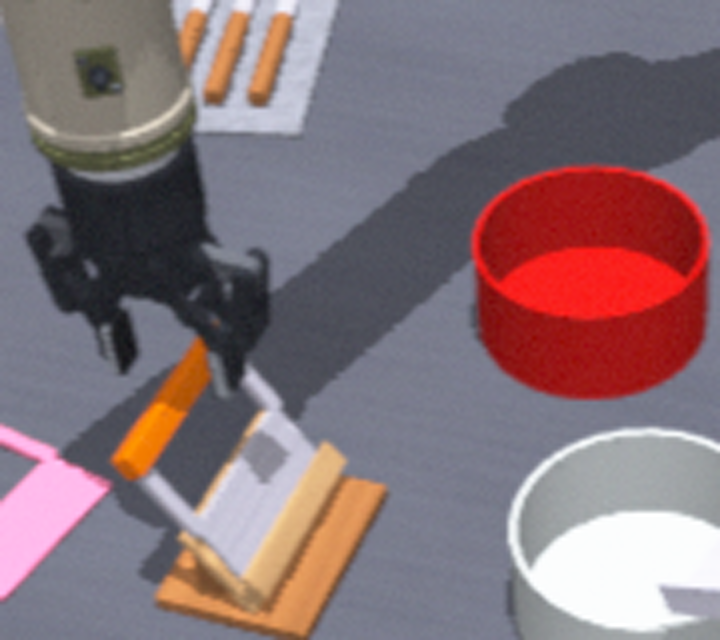

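```bash
python3 -c "
from h import *
go(.560,-.355,.096,-2.7)"
```

```text
clock 1.45 tcp [ 0.5566 -0.3558  0.1322] yaw -2.7 w 60.1 F [ 0.3  0.3 -0.6] | need [ 3.6 -0.9 36.2] spin -0.000 q [ 0.69  0.49 -0.25  1.46  0.13  1.21 -1.2 ]
```

Request:
jog_arm:
  plan: [2,-1,15,0,0.7,2,-1,30,0,0.6,2,-1,38,0,0.55,2,-1,38,0,0.5,2,-1,38,0,0.5]

```text
clock: 1.87
tcp_pos: [0.561, -0.3563, 0.0989]
eef_rot: [0.0, 1.0, -0.024, 0.001]
contact_force: [0.6, 0.5, 0.7]
gripper_width: 0.0426
```

```bash
python3 -c "
from h import *
c=cam('scene');save(c,'g2.png',(150,80,330,240),4);c=cam('top');save(c,'g2t.png',(390,130,540,230),5)
go(.560,-.355,.096,-2.7)"
```

```text
clock 1.97 tcp [ 0.5613 -0.3562  0.0992] yaw -2.7 w 42.3 F [ 0.5 -0.2  0.7] | need [-1.4 -1.1  3.2] spin -0.000 q [ 0.68  0.52 -0.25  1.49  0.14  1.15 -1.21]
```

View pics/g2.png

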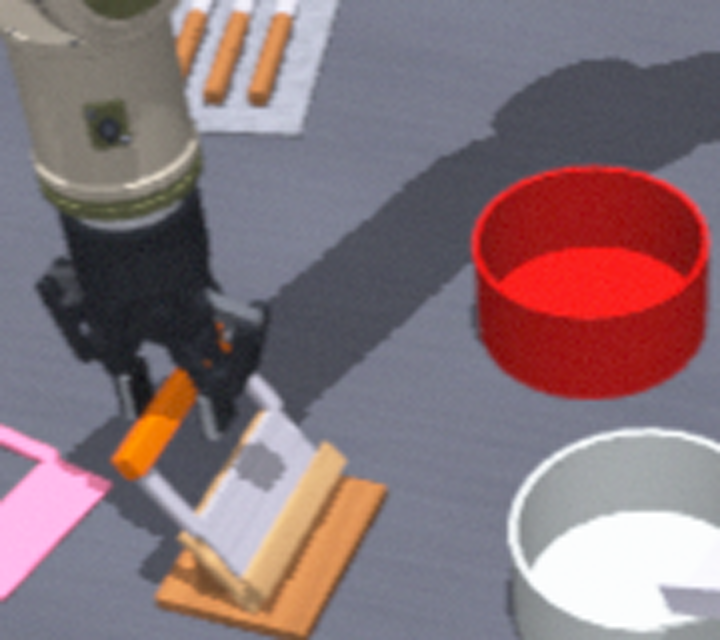

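View pics/g2t.png

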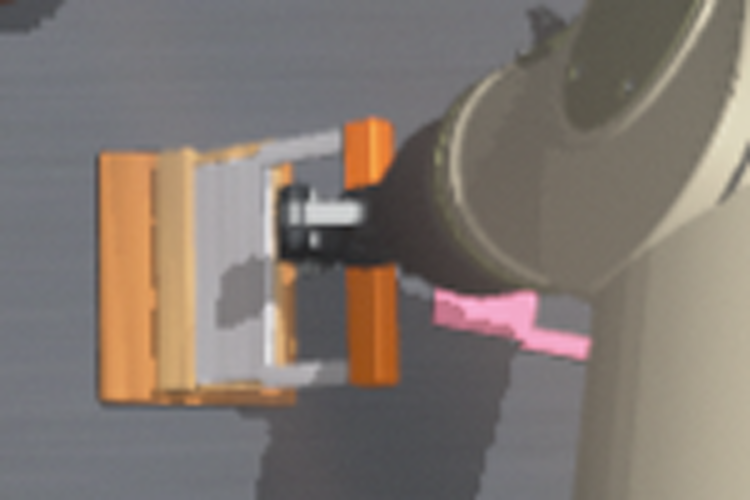

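Request:
jog_arm:
  plan: [-1,-1,2,0,0.3,-1,-1,2,0,0.15,-1,-1,2,0,0,-1,-1,2,0,0,-1,-1,2,0,0]

```text
clock: 2.38
tcp_pos: [0.56, -0.3548, 0.0964]
eef_rot: [0.0, 1.0, -0.024, 0.0]
contact_force: [-1.8, -0.2, 6.2]
gripper_width: 0.0203
```

```bash
python3 -c "
from h import *
go(.560,-.355,.096,-2.7)"
```

```text
clock 2.38 tcp [ 0.56   -0.3548  0.0964] yaw -2.7 w 20.3 F [-1.8 -0.2  6.2] | need [0.  0.2 0.4] spin -0.000 q [ 0.68  0.52 -0.25  1.49  0.14  1.14 -1.21]
```

Request:
jog_arm:
  plan: [0,0,-4,0,0,0,0,-10,0,0,0,0,-18,0,0,0,0,-28,0,0,0,0,-40,0,0]

```text
clock: 2.8
tcp_pos: [0.5595, -0.3546, 0.1361]
eef_rot: [-0.0, 1.0, -0.024, -0.0]
contact_force: [-0.1, -0.0, -1.8]
gripper_width: 0.0198
```

```bash
python3 -c "
from h import *
c=cam('scene');save(c,'g3.png',(150,60,330,220),4)
go(.560,-.355,.096,-2.7)"
```

```text
clock 2.85 tcp [ 0.5608 -0.3553  0.1394] yaw -2.7 w 19.7 F [1.6 0.  0.7] | need [-0.9 -0.3 43.4] spin -0.000 q [ 0.68  0.49 -0.26  1.45  0.13  1.21 -1.21]
```

View pics/g3.png

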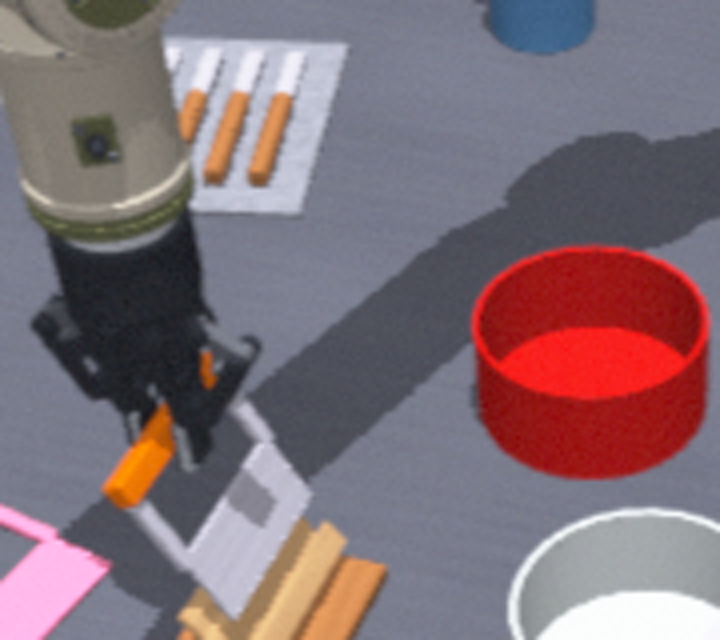

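Request:
jog_arm:
  plan: [0,0,-40,0,0,0,0,-75,0,0,0,0,-110,0,0,0,0,-140,0,0,0,0,-140,0,0]

```text
clock: 3.27
tcp_pos: [0.5618, -0.3555, 0.2839]
eef_rot: [0.003, 1.0, -0.024, 0.005]
contact_force: [0.2, -1.5, -0.7]
gripper_width: 0.0198
```

```bash
python3 -c "
from h import *
c=cam('scene');save(c,'g4.png',(120,40,320,200),4);d=cam('top');save(d,'g4t.png',(390,110,540,230),5)
import pickle; pickle.dump((c,d),open('c4.pkl','wb'))
go(.560,-.355,.096,-2.7)"
```

```text
clock 3.37 tcp [ 0.5602 -0.3548  0.2771] yaw -2.7 w 20.0 F [ 1.1 -0.6 -2.7] | need [-7.000e-01 -1.000e-01  1.811e+02] spin -0.000 q [ 0.68  0.41 -0.26  1.27  0.1   1.47 -1.19]
```

View pics/g4.png

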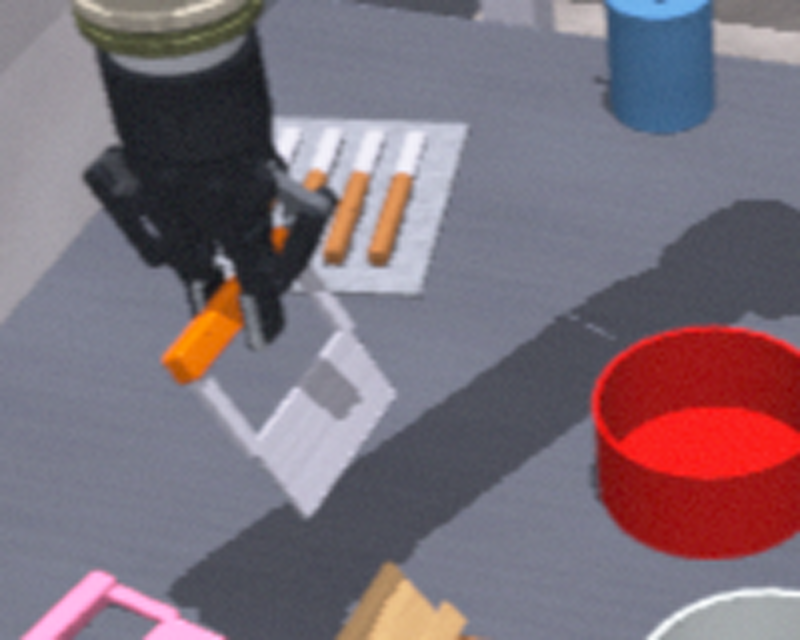

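View pics/g4t.png

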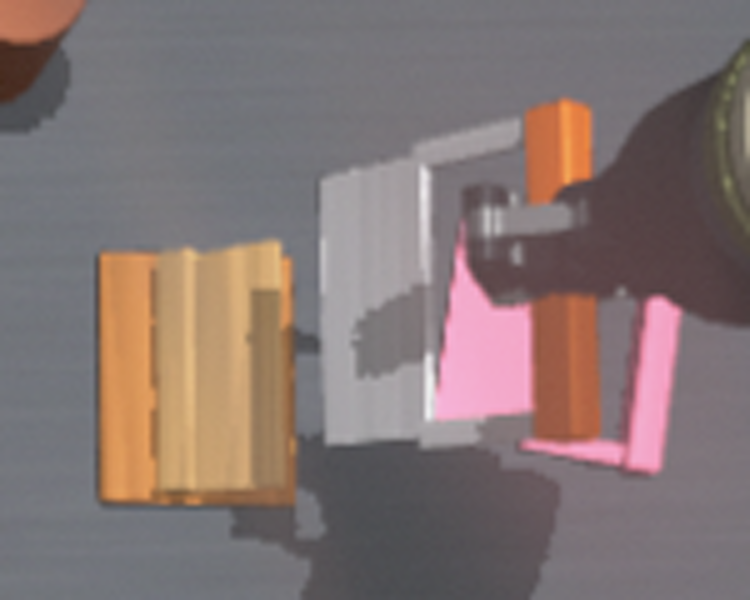

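```bash
python3 - <<'E'
from h import *
import pickle
np.set_printoptions(precision=4,suppress=True)
a,b=pickle.load(open('c4.pkl','rb'))
S=lambda o,s,p:(o[0]+p[0]/s-.4,o[1]+p[1]/s-.4)
P=lambda p:S((120,40),4,p); Q=lambda p:S((390,110),5,p)
e1,r1=tri(a,b,P((395,395)),Q((320,180)));e2,r2=tri(a,b,P((307,516)),Q((326,444)))
print(e1,r1,e2,r2,(e1+e2)/2, e1-e2, np.linalg.norm(e1-e2))
b1,r3=tri(a,b,P((180,370)),Q((566,439)));print(b1,r3)
for p in ((528,105),(586,105),(536,437),(598,437)): print(onz(b,Q(p),.30))
E
```

```text
[ 0.5959 -0.2639  0.2955] 0.017129781470718145 [ 0.5221 -0.3511  0.115 ] 0.031660615416542436 [ 0.559  -0.3075  0.2053] [0.0738 0.0871 0.1805] 0.21356390477862072
[ 0.514  -0.4175  0.205 ] 0.032677716921358645
[ 0.623  -0.3485  0.3   ]
[ 0.6226 -0.3695  0.3   ]
[ 0.5023 -0.3419  0.3   ]
[ 0.5018 -0.3638  0.3   ]
```

```bash
python3 - <<'E'
from h import *
import pickle
a,b=pickle.load(open('c4.pkl','rb'))
q=proj(a,[[.502,-.353,.30],[.56,-.355,.3],[.623,-.358,.30]]); print(q,(q-[120,40])*4)
a0=pickle.load(open('c0.pkl','rb'))['scene']; print(a0['rvec'],a['rvec'],a0['tvec'],a['tvec'])
E
```

```text
[[192.36077679 101.99555856]
 [180.08872286 117.60786863]
 [165.34403084 135.82075818]] [[289.44310716 247.98223424]
 [240.35489142 310.43147453]
 [181.37612338 383.28303272]]
[ 1.56386935  2.02392264 -0.80283426] [ 1.56386935  2.02392264 -0.80283426] [ 0.19680826 -0.29726507  1.59929219] [ 0.19680826 -0.29726507  1.59929219]
```

```bash
python3 - <<'E'
from h import *
import pickle
np.set_printoptions(precision=4,suppress=True)
a,b=pickle.load(open('c4.pkl','rb'))
S=lambda o,s,p:(o[0]+p[0]/s-.4,o[1]+p[1]/s-.4)
P=lambda p:S((120,40),4,p); Q=lambda p:S((390,110),5,p)
e1,r1=tri(a,b,P((307,516)),Q((320,180)));e2,r2=tri(a,b,P((395,395)),Q((326,444)))
print(e1,r1,e2,r2,(e1+e2)/2, e1-e2, np.linalg.norm(e1-e2))
b1,r3=tri(a,b,P((180,370)),Q((566,105)));print(b1,r3)
E
```

```text
[ 0.6176 -0.3051  0.2164] 0.005311690226437426 [ 0.5096 -0.3     0.2147] 0.0032968007889358046 [ 0.5636 -0.3025  0.2156] [ 0.1081 -0.005   0.0017] 0.10818724098627036
[ 0.6207 -0.3587  0.3075] 0.00053001325043417
```

The scraper is held centrally (about 2 mm off) but still leans about 33° in the jaws, because the grip holds the bar at its corners. I'll carry it over the tray and straighten it against the upper end wall.

```bash
cat >> h.py <<'E'
U=np.array([.238,.971]);W=np.array([.971,-.238]);O=np.array([.5847,.0788])
def tr(s,z,w=-.002): 
    p=O+U*s+W*w; go(p[0],p[1],z,-13.8)
def where():
    s=robot.state(); p=s['tcp_pos']; d=p[:2]-O; sl=d@U
    print('TCP s %.4f w %.4f z %.4f floor %.4f'%(sl,d@W,p[2],.142+sl*.4452))
E
python3 -c "
from h import *
tr(.033,.315)"
```

```text
clock 3.37 tcp [ 0.5602 -0.3548  0.2771] yaw -2.7 w 20.0 F [ 1.1 -0.6 -2.7] | need [   8.4 -467.   -38.6] spin 0.194 q [ 0.68  0.41 -0.26  1.27  0.1   1.47 -1.19]
```

Request:
jog_arm:
  plan: [0,-40,-36,0.04,0,0,-80,-36,0.08,0,2,-120,-36,0.12,0,4,-160,-36,0.16,0,6,-200,-36,0.194,0]

```text
clock: 3.78
tcp_pos: [0.574, -0.1562, 0.3099]
eef_rot: [0.0, 0.993, -0.122, -0.001]
contact_force: [1.9, 0.3, -2.4]
gripper_width: 0.0197
```

```bash
python3 -c "
from h import *
tr(.033,.315)"
```

```text
clock 3.78 tcp [ 0.574  -0.1562  0.3099] yaw -14.0 w 19.7 F [ 1.9  0.3 -2.4] | need [ -48.5 -263.6   -5. ] spin -0.003 q [ 0.46  0.26 -0.33  1.4   0.08  1.5  -1.69]
```

Request:
jog_arm:
  plan: [-8,-40,-2,0,0,-16,-80,-2,0,0,-24,-120,-2,0,0,-32,-160,-2,0,0,-39,-200,-2,-0.003,0]

```text
clock: 4.2
tcp_pos: [0.5837, 0.0471, 0.3118]
eef_rot: [0.0, 0.993, -0.119, -0.001]
contact_force: [0.4, -0.0, -1.9]
gripper_width: 0.0196
```

Request:
jog_arm:
  plan: [-5,-35,0,0,0,-9,-62,0,0,0,-9,-62,0,0,0]

```text
clock: 4.45
tcp_pos: [0.5889, 0.1154, 0.3115]
eef_rot: [-0.001, 0.993, -0.114, -0.002]
contact_force: [-0.3, 0.8, -2.9]
gripper_width: 0.0196
```

```bash
python3 -c "
from h import *
c=cam('scene');save(c,'t1.png',(280,60,480,260),3);d=cam('top');save(d,'t1t.png',(190,100,390,240),4)
tr(.033,.315);where()"
```

```text
clock 4.55 tcp [0.5899 0.1088 0.3116] yaw -13.5 w 20.0 F [ 1.1 -1.2 -2.1] | need [ 0.1 -2.6 -3.4] spin 0.005 q [ 0.13  0.29 -0.49  1.38  0.13  1.51 -2.16]
TCP s 0.0304 w -0.0021 z 0.3116 floor 0.1555
```

View pics/t1.png

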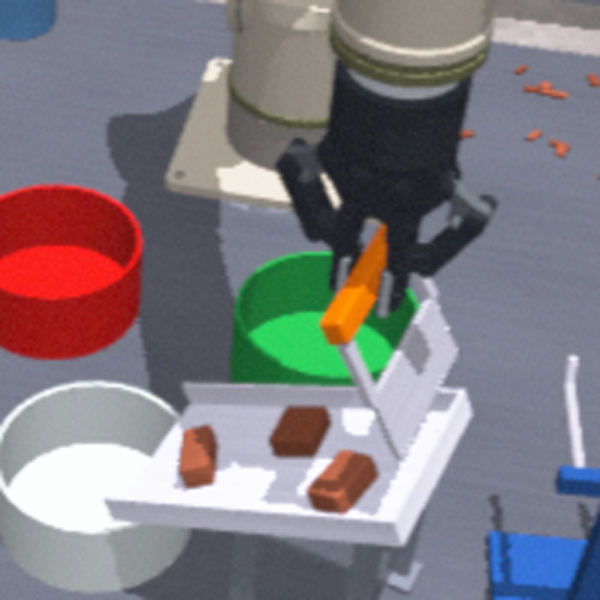

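View pics/t1t.png

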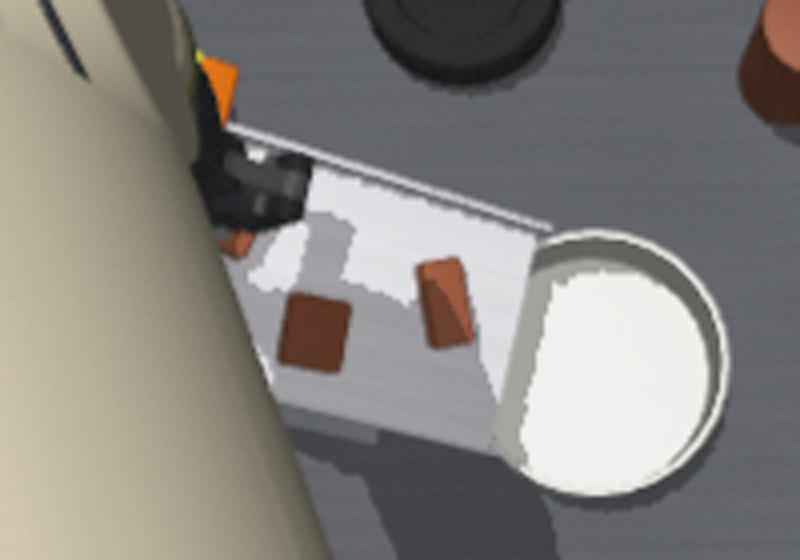

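Request:
jog_arm:
  plan: [0,-3,15,0.005,0,0,-3,30,0.005,0,0,-3,42,0.005,0,0,-3,50,0.005,0,0,-3,50,0.005,0]

```text
clock: 4.97
tcp_pos: [0.5906, 0.1092, 0.2609]
eef_rot: [0.001, 0.993, -0.122, -0.002]
contact_force: [0.2, 0.4, -2.8]
gripper_width: 0.0197
```

```bash
python3 -c "
from h import *
c=cam('scene');save(c,'t2.png',(310,120,470,260),4)
tr(.033,.257);where()"
```

```text
clock 5.02 tcp [0.591  0.1096 0.2624] yaw -14.0 w 19.5 F [ 0.6 -1.3 -2. ] | need [-0.8 -1.6  5.4] spin -0.004 q [ 0.13  0.31 -0.49  1.46  0.14  1.41 -2.18]
TCP s 0.0314 w -0.0012 z 0.2624 floor 0.1560
```

View pics/t2.png

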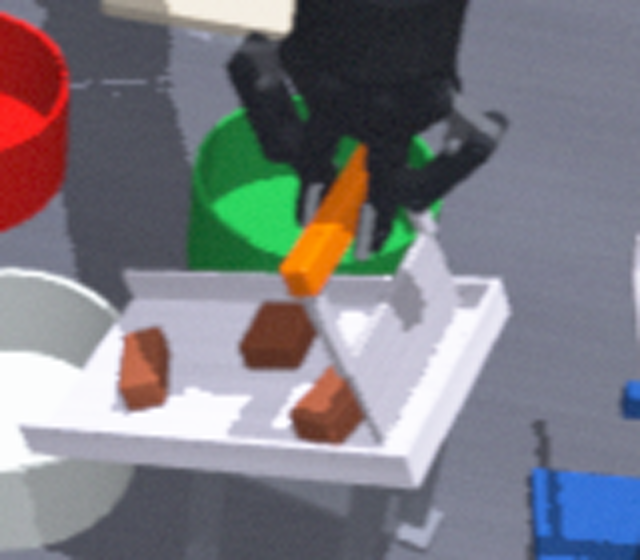

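Request:
jog_arm:
  plan: [0,-8,2,0,0,0,-14,2,0,0,0,-20,0,0,0,0,-26,-2,0,0,0,-30,-4,0,0]

```text
clock: 5.43
tcp_pos: [0.5988, 0.141, 0.2678]
eef_rot: [-0.0, 0.993, -0.121, 0.0]
contact_force: [0.8, 1.6, -0.8]
gripper_width: 0.0179
```

```bash
python3 -c "
from h import *
c=cam('scene');save(c,'t3.png',(310,120,470,260),4)
tr(.094,.2735);where()"
```

```text
clock 5.48 tcp [0.5988 0.142  0.2682] yaw -13.8 w 18.1 F [-0.8  0.6 -2.7] | need [ -0.7 -29.3  -5.3] spin -0.001 q [ 0.08  0.34 -0.5   1.41  0.16  1.43 -2.23]
TCP s 0.0647 w -0.0013 z 0.2682 floor 0.1708
```

View pics/t3.png

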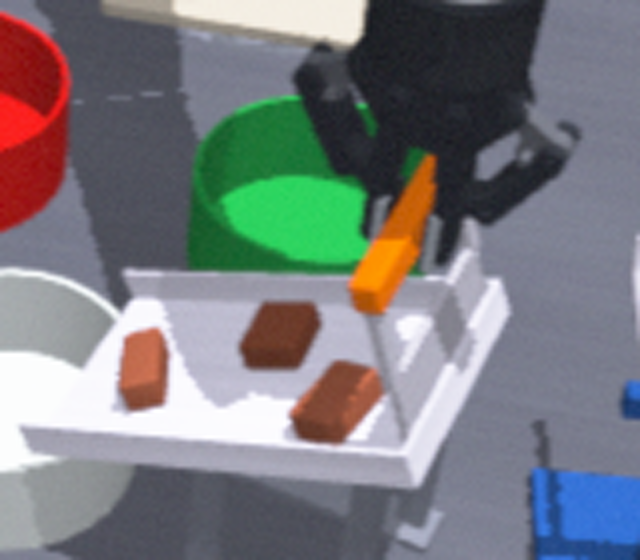

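Request:
jog_arm:
  plan: [0,-7,-3,0,0,0,-14,-5,0,0,0,-21,-6,0,0,0,-27,-6,0,0,0,-30,-6,0,0]

```text
clock: 5.9
tcp_pos: [0.6058, 0.1695, 0.2733]
eef_rot: [0.001, 0.993, -0.121, -0.0]
contact_force: [-2.5, -5.9, 1.2]
gripper_width: 0.015
```

```bash
python3 -c "
from h import *
c=cam('scene');save(c,'t4.png',(310,120,470,260),4)
tr(.094,.2735);where()"
```

```text
clock 5.95 tcp [0.6058 0.1692 0.2732] yaw -13.9 w 15.0 F [-1.1 -3.3 -0.6] | need [-1.  -1.1 -0.3] spin -0.002 q [ 0.03  0.37 -0.51  1.36  0.18  1.46 -2.28]
TCP s 0.0928 w -0.0011 z 0.2732 floor 0.1833
```

View pics/t4.png

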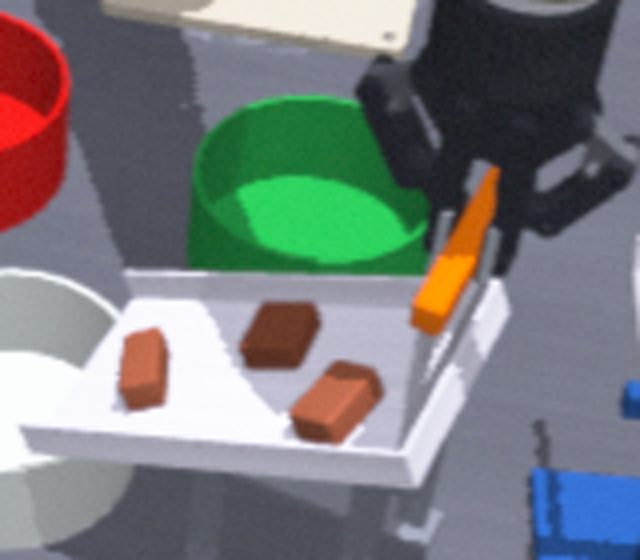

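Request:
jog_arm:
  plan: [-1,6,4,0,0,-1,14,8,0,0,-1,22,11,0,0,-1,30,15,0,0,-1,38,18,0,0]

```text
clock: 6.37
tcp_pos: [0.5965, 0.133, 0.2574]
eef_rot: [-0.001, 0.993, -0.121, 0.002]
contact_force: [0.2, -2.2, -1.5]
gripper_width: 0.015
```

```bash
python3 -c "
from h import *
c=cam('scene');save(c,'t5.png',(310,120,470,260),4)
where();tr(0,.2317)"
```

```text
TCP s 0.0528 w -0.0013 z 0.2559 floor 0.1655
clock 6.42 tcp [0.596  0.1304 0.2559] yaw -14.0 w 14.9 F [ 0.8 -0.6 -2.2] | need [-0.5 52.9 24.2] spin -0.004 q [ 0.1   0.33 -0.5   1.45  0.16  1.4  -2.22]
```

View pics/t5.png

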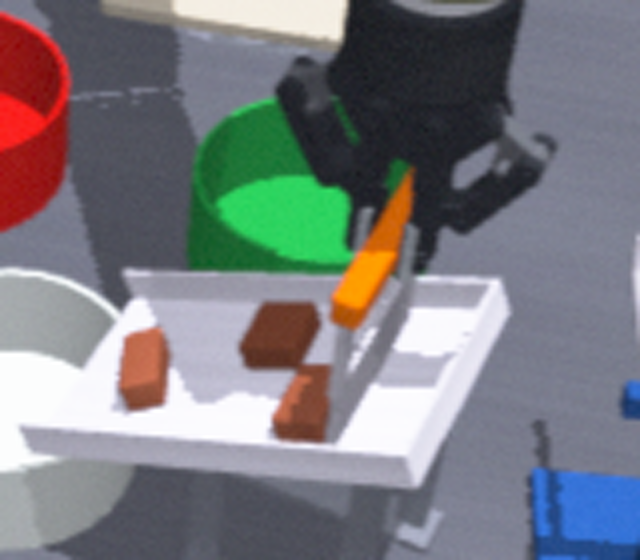

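Request:
jog_arm:
  plan: [0,8,5,0,0,0,16,9,0,0,0,24,12,0,0,0,32,16,0,0,0,40,19,0,0]

```text
clock: 6.83
tcp_pos: [0.5875, 0.0947, 0.2394]
eef_rot: [-0.002, 0.993, -0.121, 0.003]
contact_force: [0.5, 0.4, -0.6]
gripper_width: 0.0155
```

```bash
python3 -c "
from h import *
c=cam('scene');save(c,'t6.png',(310,120,470,260),4)
where();tr(-.03,.2177)"
```

```text
TCP s 0.0134 w -0.0011 z 0.2378 floor 0.1479
clock 6.88 tcp [0.5868 0.092  0.2378] yaw -14.0 w 15.1 F [-1.1  1.1 17.6] | need [-0.8 43.4 20. ] spin -0.004 q [ 0.16  0.3  -0.48  1.52  0.14  1.36 -2.15]
```

View pics/t6.png

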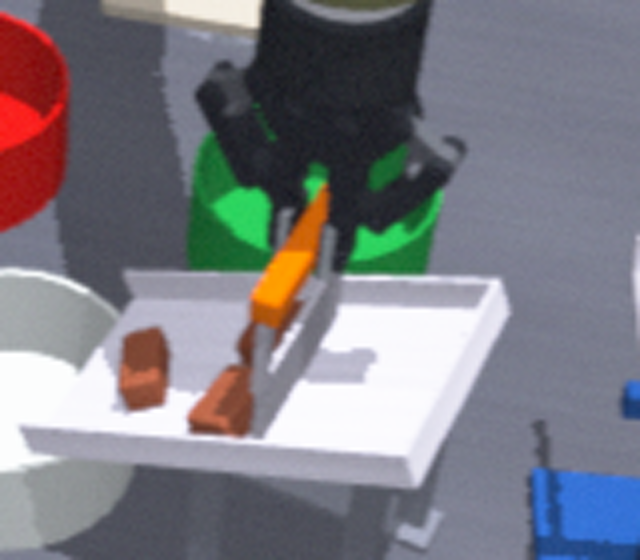

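Request:
jog_arm:
  plan: [0,0,-2,0,0,0,0,-2,0,0]

```text
clock: 7.05
tcp_pos: [0.5858, 0.0932, 0.2381]
eef_rot: [0.0, 0.993, -0.122, -0.0]
contact_force: [-0.3, -0.2, 4.0]
gripper_width: 0.0148
```

```bash
python3 -c "
from h import *
c=cam('scene');save(c,'t7.png',(330,140,410,240),6);d=cam('top');save(d,'t7t.png',(190,100,390,240),4)
where();tr(-.03,.2197)"
```

```text
TCP s 0.0144 w -0.0023 z 0.2381 floor 0.1484
clock 7.15 tcp [0.5859 0.0933 0.2381] yaw -13.9 w 15.2 F [-1.1 -1.8  2.2] | need [ 0.4 44.4 18.4] spin -0.002 q [ 0.16  0.3  -0.48  1.52  0.14  1.36 -2.15]
```

View pics/t7.png

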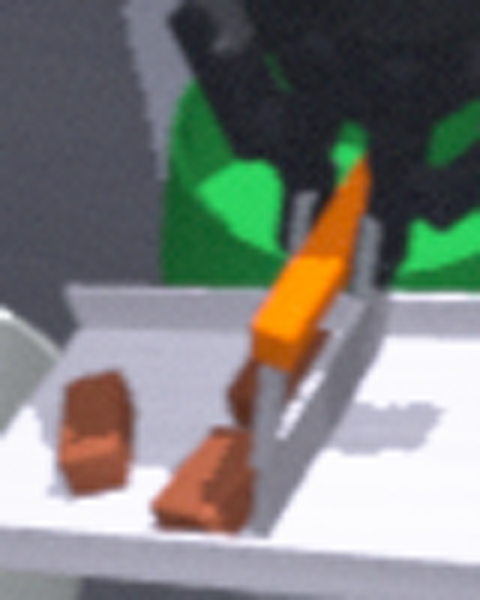

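View pics/t7t.png

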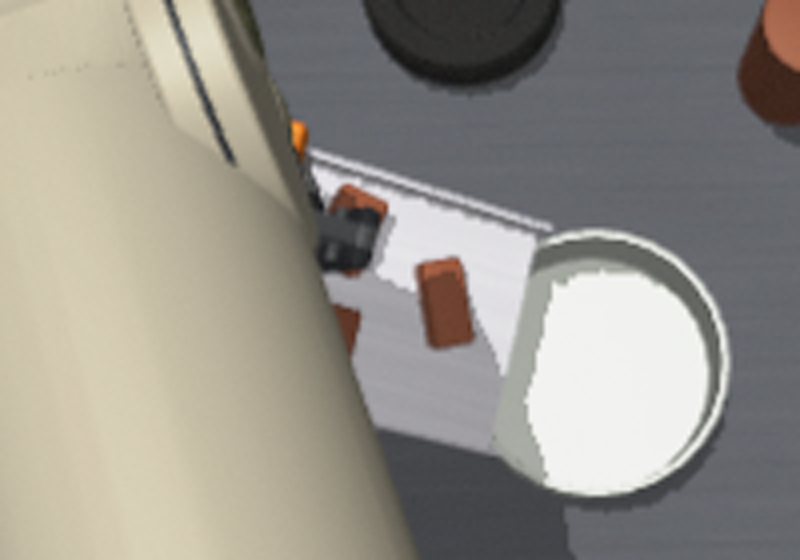

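Request:
jog_arm:
  plan: [0,4,-1,0,0,0,12,2,0,0,0,20,6,0,0,0,30,11,0,0,0,40,15,0,0]

```text
clock: 7.57
tcp_pos: [0.5758, 0.0533, 0.2222]
eef_rot: [0.0, 0.993, -0.121, -0.0]
contact_force: [-0.1, -0.2, -1.8]
gripper_width: 0.0152
```

```bash
python3 -c "
from h import *
c=cam('scene');save(c,'t8.png',(270,120,430,260),4)
where()"
```

```text
TCP s -0.0297 w -0.0023 z 0.2214 floor 0.1288
```

View pics/t8.png

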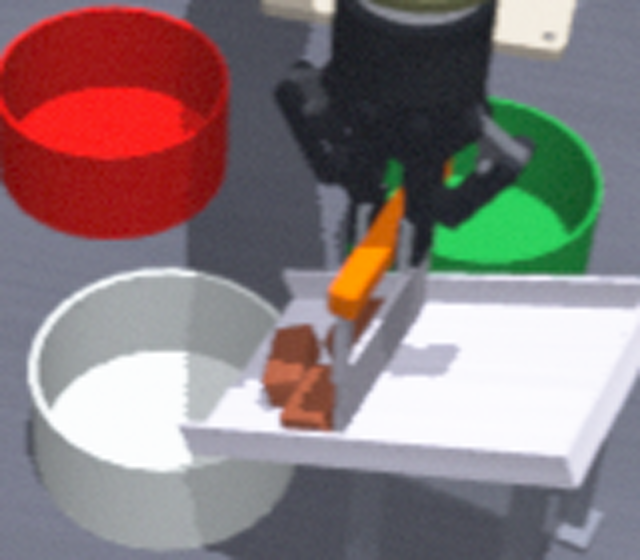

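Request:
jog_arm:
  plan: [0,8,3,0,0,0,16,7,0,0,0,24,10,0,0,0,30,13,0,0,0,36,16,0,0]

```text
clock: 8.03
tcp_pos: [0.5676, 0.019, 0.2071]
eef_rot: [0.0, 0.993, -0.121, 0.0]
contact_force: [-0.3, 0.8, -1.1]
gripper_width: 0.015
```

```bash
python3 -c "
from h import *
c=cam('scene');save(c,'t9.png',(270,120,430,260),4)
where()"
```

```text
TCP s -0.0636 w -0.0024 z 0.2064 floor 0.1137
```

View pics/t9.png

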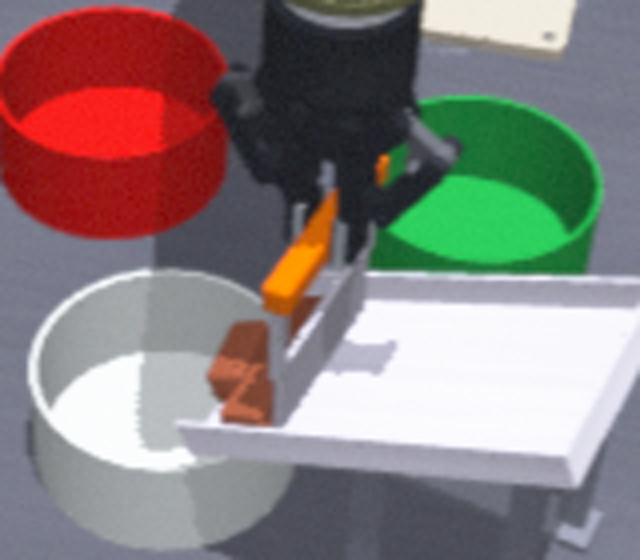

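```bash
python3 -c "
from h import *
d=cam('top');save(d,'t10t.png',(230,110,390,240),5)
E=lambda s,w:np.r_[O+U*s+W*w,.142+s*.4452]
print((proj(d,[E(-.105,.065),E(-.105,0),E(-.105,-.065)])-[230,110])*5)
where()"
```

```text
[[469.0503499  239.31111211]
 [438.9235929  372.42684804]
 [408.24919421 507.96235075]]
TCP s -0.0629 w -0.0025 z 0.2067 floor 0.1140
```

View pics/t10t.png

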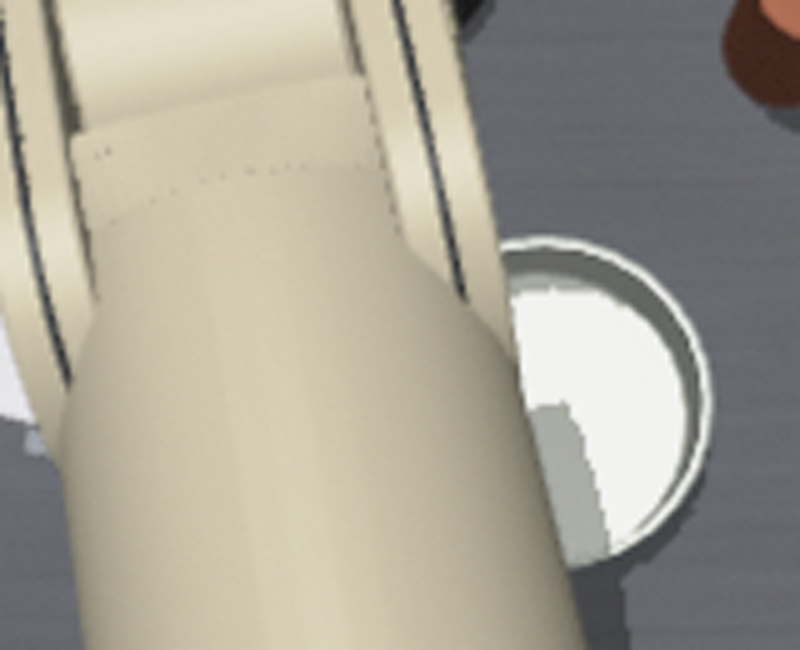

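Request:
jog_arm:
  plan: [0,20,9,0,0,0,42,18,0,0,0,60,18,0,0,0,60,18,0,0]

```text
clock: 8.47
tcp_pos: [0.5523, -0.0428, 0.1887]
eef_rot: [0.001, 0.992, -0.124, -0.001]
contact_force: [0.5, -1.2, -1.2]
gripper_width: 0.015
```

```bash
python3 -c "
from h import *
c=cam('scene');save(c,'t11.png',(260,120,420,260),4)
where()"
```

```text
TCP s -0.1235 w -0.0024 z 0.1892 floor 0.0870
```

View pics/t11.png

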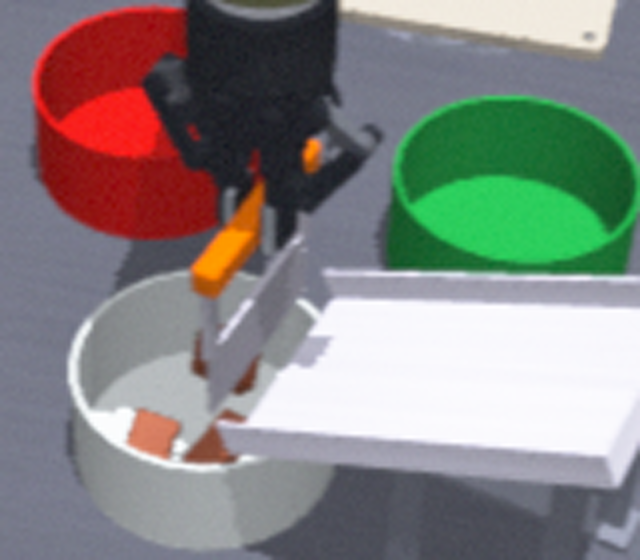

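Request:
jog_arm:
  plan: [0,0,-30,0,0,0,0,-65,0,0,0,0,-100,0,0,0,0,-125,0,0,0,0,-130,0,0]

```text
clock: 8.93
tcp_pos: [0.555, -0.037, 0.3248]
eef_rot: [-0.0, 0.993, -0.121, 0.004]
contact_force: [0.9, -0.2, -1.9]
gripper_width: 0.0152
```

```bash
cat >> h.py <<'E'
HO=np.array([.558,.315]);hx=np.array([.9905,.1374]);hy=np.array([-.1374,.9905])
def hk(x,z,y=-.002,yaw=97.9):
    p=HO+hx*x+hy*y; go(p[0],p[1],z,yaw)
    d=robot.state()['tcp_pos'][:2]-HO; print('hook x %.4f y %.4f'%(d@hx,d@hy))
E
python3 -c "
from h import *
c=cam('scene');save(c,'t12.png',(230,120,430,270),4)
hk(-.145,.32)"
```

```text
clock 8.98 tcp [ 0.5547 -0.0372  0.3231] yaw -13.8 w 14.5 F [ 0.7 -0.2 -0.5] | need [-215.  -287.1    2.2] spin -1.950 q [ 0.35  0.17 -0.42  1.48  0.07  1.5  -1.88]
hook x -0.0517 y -0.3484
```

View pics/t12.png

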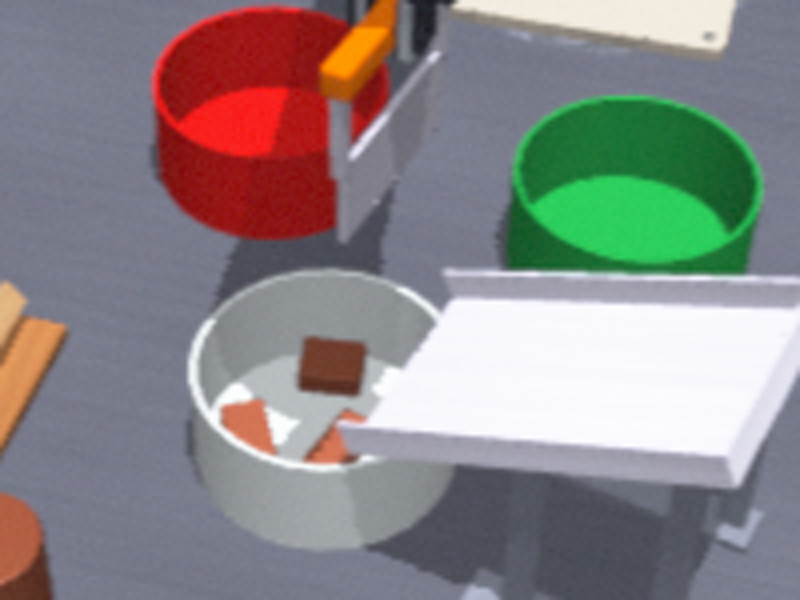

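All three offcuts lie in the tub and the tray is empty (scene crop: dark one at (333,365), light ones at (250,425) and (338,437)). Now to the hook.

Request:
jog_arm:
  plan: [-18,-20,0,-0.12,0,-36,-44,0,-0.24,0,-54,-68,0,-0.36,0,-72,-92,0,-0.48,0,-90,-120,0,-0.6,0]

```text
clock: 9.4
tcp_pos: [0.4936, 0.1007, 0.3177]
eef_rot: [0.0, 0.984, 0.18, -0.001]
contact_force: [0.4, 1.1, -1.4]
gripper_width: 0.0153
```

```bash
python3 -c "
from h import *
hk(-.145,.32)"
```

```text
clock 9.40 tcp [0.4936 0.1007 0.3177] yaw 20.8 w 15.3 F [ 0.4  1.1 -1.4] | need [  -5.5 -207.9   -2.2] spin -1.346 q [ 0.25  0.07 -0.56  1.61  0.04  1.48 -1.52]
hook x -0.0933 y -0.2034
```

Request:
jog_arm:
  plan: [-1,-20,0,-0.12,0,-2,-45,-1,-0.24,0,-3,-70,-2,-0.36,0,-4,-95,-2,-0.48,0,-4,-120,-2,-0.6,0]

```text
clock: 9.82
tcp_pos: [0.4478, 0.2121, 0.3199]
eef_rot: [-0.0, 0.886, 0.463, -0.001]
contact_force: [-0.3, 0.3, -1.6]
gripper_width: 0.0151
```

```bash
python3 -c "
from h import *
hk(-.145,.32)"
```

```text
clock 9.82 tcp [0.4478 0.2121 0.3199] yaw 55.2 w 15.1 F [-0.3  0.3 -1.6] | need [ 47.6 -73.5  -0.1] spin -0.745 q [ 0.14  0.05 -0.69  1.62  0.03  1.49 -1.16]
hook x -0.1233 y -0.0868
```

Request:
jog_arm:
  plan: [10,-15,0,-0.12,0,20,-30,0,-0.24,0,30,-45,0,-0.36,0,40,-60,0,-0.48,0,47,-73,0,-0.6,0]

```text
clock: 10.23
tcp_pos: [0.4152, 0.2927, 0.3198]
eef_rot: [-0.0, 0.709, 0.705, -0.001]
contact_force: [-0.6, 0.2, -1.2]
gripper_width: 0.0147
```

```bash
python3 -c "
from h import *
hk(-.145,.32)"
```

```text
clock 10.23 tcp [0.4152 0.2927 0.3198] yaw 89.6 w 14.7 F [-0.6  0.2 -1.2] | need [ 0.4 -0.6 -0.2] spin -0.144 q [ 0.05  0.1  -0.8   1.58  0.07  1.49 -0.76]
hook x -0.1445 y -0.0024
```

Rotate the rest, lower a little, and look.

Request:
jog_arm:
  plan: [0,0,20,-0.1,0,0,0,55,-0.144,0,0,0,90,-0.144,0,0,0,126,-0.144,0,0,0,126,-0.144,0]

```text
clock: 10.65
tcp_pos: [0.4128, 0.2888, 0.1879]
eef_rot: [-0.002, 0.659, 0.752, -0.005]
contact_force: [-1.4, -1.6, -3.1]
gripper_width: 0.0152
```

```bash
python3 -c "
from h import *
import pickle
c=cam('scene');save(c,'k1.png',(380,60,560,220),4.4);d=cam('top');save(d,'k1t.png',(100,130,240,250),5)
pickle.dump((c,d),open('k1.pkl','wb'))
hk(-.145,.194)"
```

```text
clock 10.75 tcp [0.4156 0.2911 0.1947] yaw 97.5 w 14.7 F [ 0.6  0.4 -0.2] | need [ 2.1 -0.6  0.7] spin -0.007 q [ 0.04  0.18 -0.8   1.78  0.13  1.24 -0.67]
hook x -0.1444 y -0.0041
```

View pics/k1.png

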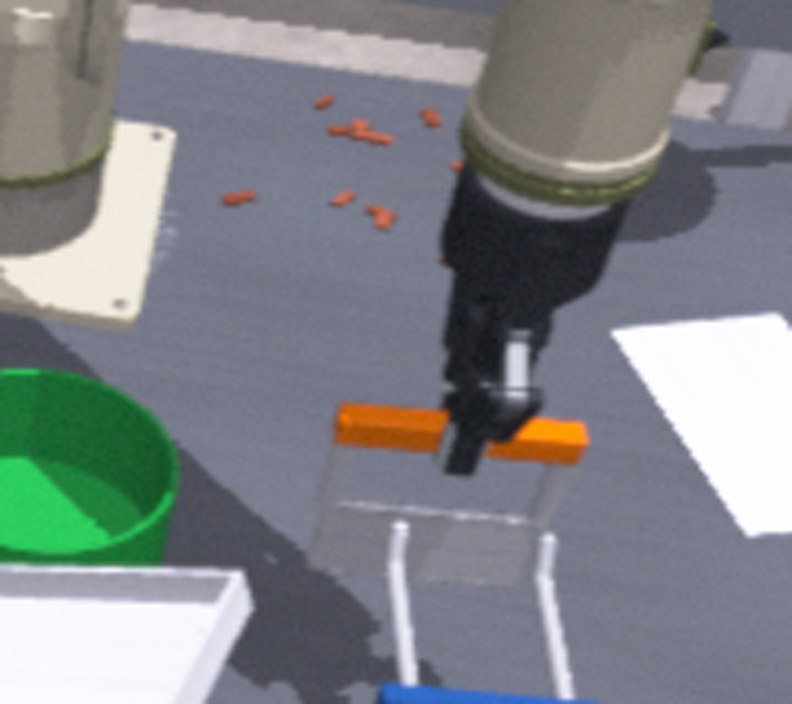

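View pics/k1t.png

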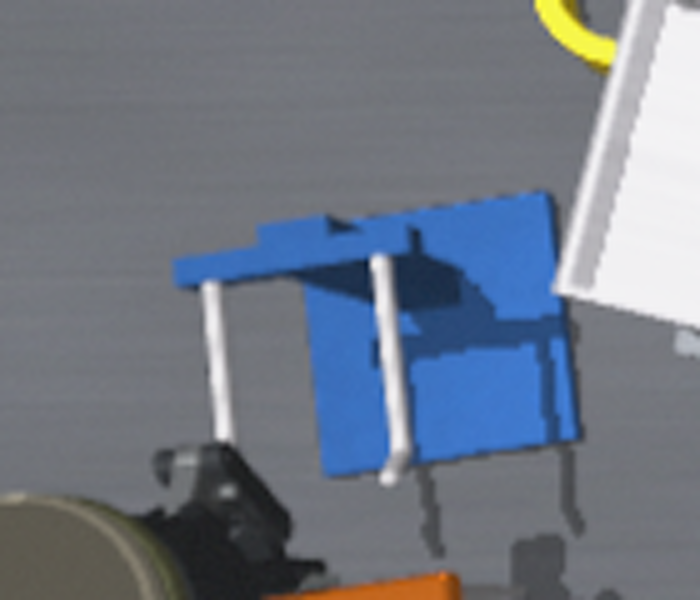

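```bash
python3 - <<'E'
from h import *
import pickle
a,b=pickle.load(open('k1.pkl','rb'))
P=lambda p:(380+p[0]/4.4-.4,60+p[1]/4.4-.4)
for n,p,z in(('barL',(337,428),.210),('barR',(585,443),.210),('edgeTopL',(333,505),.155),('edgeTopR',(530,520),.155)):
    q=onz(a,P(p),z); d=q[:2]-HO; print(n,q.round(4),'hook x %.4f y %.4f'%(d@hx,d@hy))
for s in(1,-1):
    for zz in(.166,.189): print((proj(a,[np.r_[HO+hx*-.09+hy*.036*s,zz]])-[380,60])*4.4)
# prediction bar ends at hook x -.136 y+-.061
for y in(-.061,.061): print((proj(a,[np.r_[HO+hx*-.136+hy*y,.210]])-[380,60])*4.4)
E
```

```text
barL [0.4294 0.2266 0.21  ] hook x -0.1395 y -0.0699
barR [0.4092 0.3472 0.21  ] hook x -0.1430 y 0.0524
edgeTopL [0.4251 0.2354 0.155 ] hook x -0.1425 y -0.0606
edgeTopR [0.4105 0.3349 0.155 ] hook x -0.1433 y 0.0399
[[540.26947272 575.43985707]]
[[553.00197247 542.43117383]]
[[393.20034417 563.18860004]]
[[403.64011265 530.15815628]]
[[353.71518141 432.25809766]]
[[603.11852007 451.96832059]]
```

Request:
jog_arm:
  plan: [4,0,3,-0.007,0,4,10,3,-0.007,0,4,20,3,-0.007,0,4,32,3,-0.007,0,4,32,3,-0.007,0]

```text
clock: 11.17
tcp_pos: [0.4511, 0.2991, 0.1932]
eef_rot: [0.0, 0.658, 0.753, 0.001]
contact_force: [-0.6, -0.6, -2.4]
gripper_width: 0.0149
```

```bash
python3 -c "
from h import *
c=cam('scene');save(c,'k2.png',(430,110,550,230),5)
hk(-.045,.191,0)"
```

```text
clock 11.22 tcp [0.4496 0.2993 0.1929] yaw 97.8 w 15.1 F [-0.3  0.8 -1.3] | need [ 0.8 64.6  1.9] spin -0.003 q [ 0.01  0.26 -0.78  1.71  0.19  1.25 -0.68]
hook x -0.1096 y -0.0007
```

View pics/k2.png

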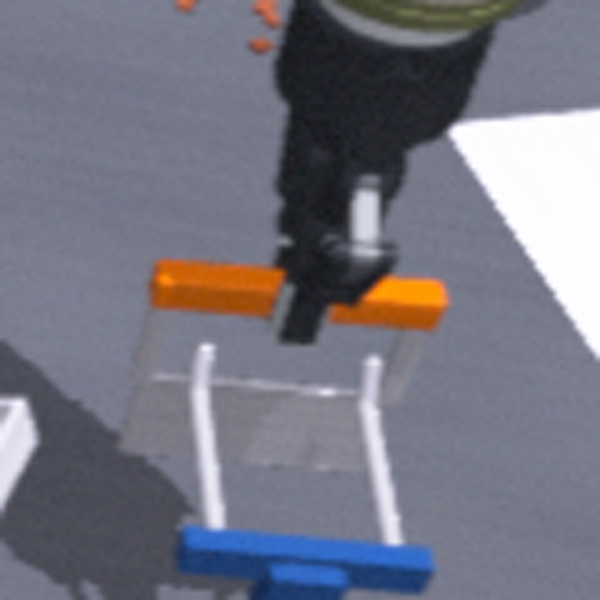

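Request:
jog_arm:
  plan: [0,8,1,0,0,0,16,2,0,0,0,24,2,0,0,0,32,2,0,0,0,36,2,0,0]

```text
clock: 11.63
tcp_pos: [0.4848, 0.3041, 0.1902]
eef_rot: [0.0, 0.657, 0.754, 0.0]
contact_force: [0.4, 0.0, -2.2]
gripper_width: 0.0151
```

```bash
python3 -c "
from h import *
c=cam('scene');save(c,'k3.png',(430,110,550,230),5)
hk(-.045,.191,0)"
```

```text
clock 11.68 tcp [0.485  0.304  0.1901] yaw 97.8 w 14.5 F [-1.4 -0.  -1.4] | need [ 0.9 28.9 -0.9] spin -0.002 q [-0.01  0.34 -0.76  1.63  0.24  1.27 -0.68]
hook x -0.0739 y -0.0009
```

View pics/k3.png

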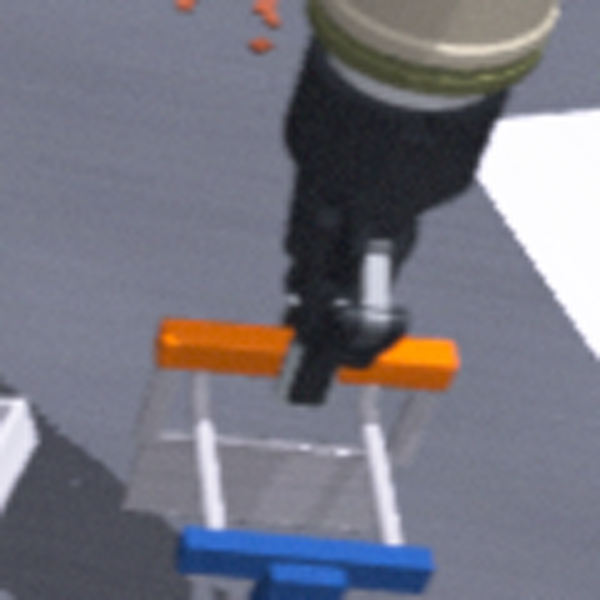

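Request:
jog_arm:
  plan: [0,10,0,0,0,0,20,0,0,0,0,29,0,0,0,0,29,6,0,0,0,29,12,0,0]

```text
clock: 12.1
tcp_pos: [0.5126, 0.3083, 0.1777]
eef_rot: [-0.0, 0.657, 0.754, 0.0]
contact_force: [-0.3, 0.2, -2.6]
gripper_width: 0.0152
```

Request:
jog_arm:
  plan: [0,0,3,0,0,0,0,5,0,0]

```text
clock: 12.27
tcp_pos: [0.5114, 0.308, 0.1723]
eef_rot: [-0.0, 0.657, 0.754, -0.001]
contact_force: [-0.4, -0.1, -1.8]
gripper_width: 0.015
```

```bash
python3 -c "
from h import *
c=cam('scene');save(c,'k4.png',(430,110,550,230),5)
hk(-.045,.1675,0)"
```

```text
clock 12.32 tcp [0.5114 0.308  0.1723] yaw 97.9 w 14.8 F [ 0.1  0.2 -1.5] | need [0.6 2.1 4.8] spin -0.000 q [-0.03  0.41 -0.74  1.58  0.28  1.26 -0.68]
hook x -0.0471 y -0.0006
```

View pics/k4.png

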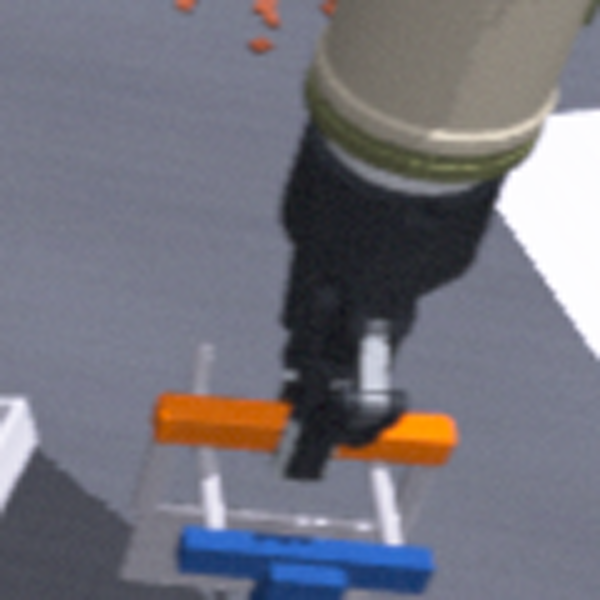

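Lower in small steps until it is felt on the prongs.

Request:
jog_arm:
  plan: [0,0,1.5,0,0,0,0,3,0,0,0,0,3,0,0]

```text
clock: 12.57
tcp_pos: [0.512, 0.308, 0.1702]
eef_rot: [0.0, 0.657, 0.754, -0.0]
contact_force: [0.7, -0.4, -2.6]
gripper_width: 0.015
```

Request:
jog_arm:
  plan: [0,0,1,0,0,0,0,1.5,0,0]

```text
clock: 12.73
tcp_pos: [0.5122, 0.3081, 0.1689]
eef_rot: [0.0, 0.657, 0.754, 0.0]
contact_force: [0.2, -1.1, -1.9]
gripper_width: 0.0152
```

Request:
jog_arm:
  plan: [0,0,1,0,0,0,0,2,0,0]

```text
clock: 12.9
tcp_pos: [0.5122, 0.3081, 0.1668]
eef_rot: [0.0, 0.657, 0.754, 0.0]
contact_force: [-0.0, -0.6, -2.7]
gripper_width: 0.0147
```

Request:
jog_arm:
  plan: [0,0,1,0,0,0,0,2,0,0]

```text
clock: 13.07
tcp_pos: [0.5123, 0.3081, 0.1654]
eef_rot: [0.0, 0.657, 0.754, 0.0]
contact_force: [-5.3, -4.2, 12.1]
gripper_width: 0.0148
```

Request:
jog_arm:
  plan: [0,0,0,0,0.1,0,0,0,0,0.25,0,0,0,0,0.35,0,0,0,0,0.35,0,0,0,0,0.35]

```text
clock: 13.48
tcp_pos: [0.5122, 0.3081, 0.1647]
eef_rot: [0.0, 0.657, 0.754, 0.0]
contact_force: [0.5, -0.0, -0.6]
gripper_width: 0.0302
```

```bash
python3 -c "
from h import *
c=cam('scene');save(c,'k5.png',(430,110,550,230),5)
hk(-.045,.1675,0)"
```

```text
clock 13.53 tcp [0.5122 0.3081 0.1648] yaw 97.9 w 30.0 F [-0.1  0.1 -1. ] | need [ 0.5  1.3 -2.7] spin -0.001 q [-0.04  0.41 -0.74  1.59  0.29  1.25 -0.69]
hook x -0.0463 y -0.0005
```

View pics/k5.png

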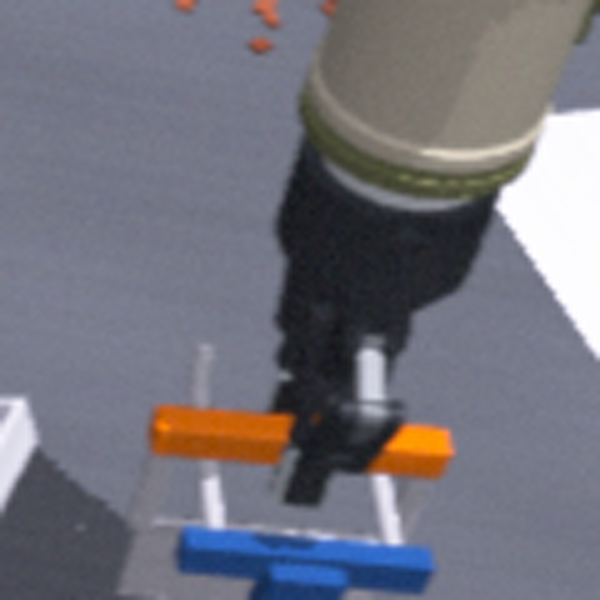

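Released and resting on the prongs. I'll lift the arm straight up.

Request:
jog_arm:
  plan: [0,0,-10,0,0.35,0,0,-25,0,0.35,0,0,-45,0,0.35,0,0,-75,0,0.35,0,0,-105,0,0.35]

```text
clock: 13.95
tcp_pos: [0.5118, 0.3079, 0.2713]
eef_rot: [-0.0, 0.657, 0.754, -0.0]
contact_force: [1.8, 0.3, 0.2]
gripper_width: 0.0301
```

Request:
jog_arm:
  plan: [0,-30,-20,0,0.35,0,-65,-30,0,0.35,0,-100,-40,0,0.35,0,-130,-50,0,0.35,0,-130,-50,0,0.35]

```text
clock: 14.37
tcp_pos: [0.3789, 0.2923, 0.3233]
eef_rot: [0.002, 0.655, 0.756, 0.002]
contact_force: [0.9, 1.3, 0.2]
gripper_width: 0.0301
```

```bash
python3 -c "
from h import *
for i in range(10): robot.camera('scene')
c=cam('scene');d=cam('top');save(c,'e.png',s=1.25);save(d,'et.png',s=1.25);save(c,'e2.png',(430,110,550,230),5)
import pickle; pickle.dump((c,d),open('e.pkl','wb'))
hk(-.045,.1675,0)"
```

```text
clock 14.97 tcp [0.3835 0.2904 0.3195] yaw 97.9 w 29.9 F [0.3 0.5 0.3] | need [  0.5 131.4 151.9] spin -0.001 q [ 0.07  0.02 -0.81  1.64  0.02  1.48 -0.61]
hook x -0.1762 y -0.0004
```

View pics/e.png

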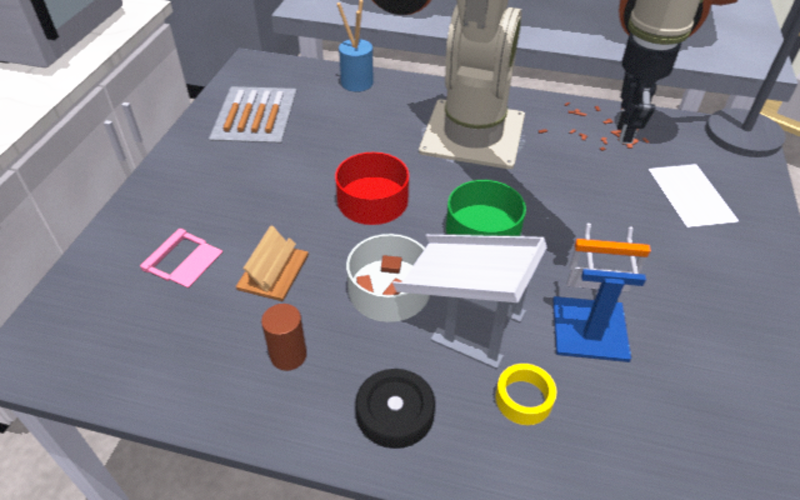

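View pics/et.png

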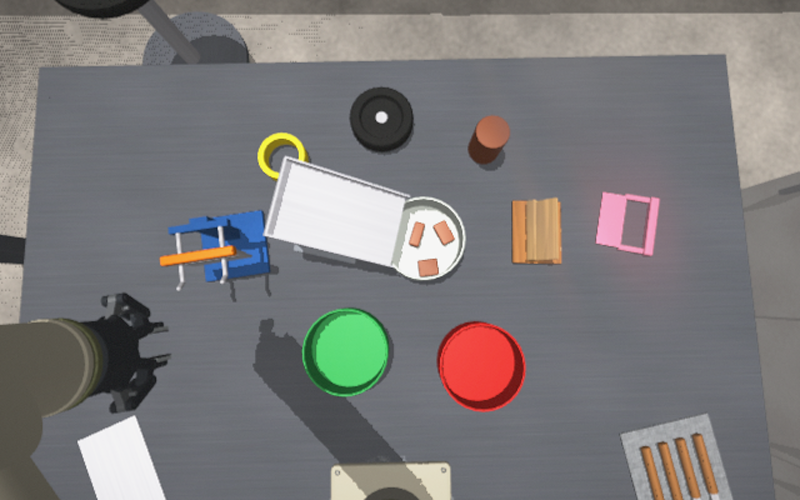

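View pics/e2.png

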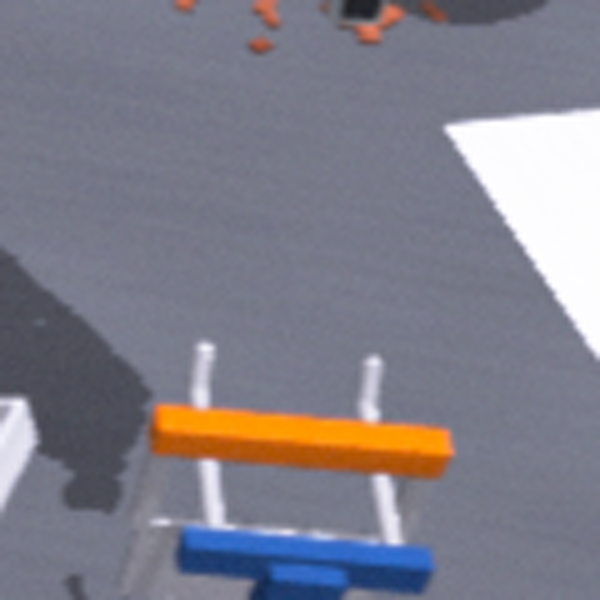

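The final pictures show the bar across both prongs at scene (612,247), blade hanging. All three offcuts are in the tub at top (416,234), (443,232) and (428,267). The tub, tape, wheel and billet are at their starting pixels, and the arm is clear.

```bash
python3 -c "
from h import *
print(robot.hand_in())"
```

```text
the job is handed in; nothing more can be done
None
```

I scraped all three clay offcuts into the white tub with the steel scraper. I then hung the scraper by its orange bar across both prongs of the blue hook stand, let go and moved the arm clear. I handed the job in at about 15 s on the clock; no verdict was reported.

**Final checks:** The last pictures, taken about 0.5 s after the arm stopped, show:
- The scraper is hanging on both prongs, about 46 mm out from the roots.
- All three offcuts are in the tub and the tray is empty.
- The tub, tape roll, wheel and billet are at their starting pixels.

**Snags and disagreements:**
- The scraper first sat in the jaws leaning about 33°, so I turned it upright against the tray's upper end wall, with about 6 N of contact.
- During the scrape the blade touched the tray floor once, at about 18 N. It sat about 5 mm lower in the jaws than I had worked out.
- Estimates of the bar's position in the jaws differed by up to about 5 mm along the bar, and by up to about 8 mm in height. Both stayed within the clearance around the prongs.

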